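# Load the shower rail rack from the spares crate and stow it

## Robot

A 6-joint arm with a two-finger parallel gripper is mounted at the origin on the work surface. World frame = base frame: x ahead of the robot, y to its left, z up, the work surface at z = 0. Lengths are in m, angles in rad, forces in N, time in s.
With the tool pointing down it reaches from about 0.375 to 0.9 m from the base axis. Payload 3.1 kg.
Tool frame: the origin (TCP) lies between the finger pads; the fingertips stand 25 mm ahead of it and the grasp point (between the pads) lies 6 mm ahead of it; x points along the fingers, y is the direction in which the jaws open and shut, and the axes are right-handed (so a half turn about x gives the same grasp; the last joint's range is limited). The gripper opens to 87 mm and grips with 3 to 60 N. Pads are 19 mm wide; open, the fingers measure 117 mm over their backs; the gripper's body (75 mm by 190 mm) begins 51 mm behind the grasp point.
Start: joints at [-1.45, 0.527, 1.433, -0, 1.181, -0.178], TCP at [0.185, -0.597, 0.248] pointing down, gripper open.
Joint ranges: [-3.08, 3.08], [-0.75, 2.2], [0.22, 2.44], [-1.43, 4.57], [0, 2.65], [-2.85, 2.85]. Speed limits (rad/s): [2.79, 2.79, 3.14, 3.14, 3.14, 3.14].

## Interface

Orientations are given as a unit quaternion [w, x, y, z].
In Python, from cell import arm, cams gives the robot as it stands.
- The arm moves only by the tool carry_out, never from a script. Its argument "targets" is a list that holds one entry, the list of rows, each a list of 5 numbers: the closure in counts, from 0 (fully open) to 255 (shut), then the shift along the tool's x, y, z in m, then the turn about the tool's x in rad. A call has 1 to 10 rows; each row is the pose to reach, as a shift and turn from the pose commanded when the call began, along the tool's axes at that moment; what a row does not reach only later rows make up. A row lasts 1/8 s, in which the tool goes at most 62.5 mm and 10.7 degrees, less where a joint would pass 70% of its speed; a pose out of reach is approached as far as the arm can. A call with a gripper value outside its range is refused whole. The fingers move at their own pace and stop on an object; "newtons" is the grip in N (left out, the last holds). Time passes only in rows, so rows that repeat a pose let the fingers close. It gives the time, the measured TCP pose, the force and the opening at its end, in the units of the state.
- arm.sense(): the state, without advancing time (a new reading comes with each control period).
- cams.get_image(name): name is "side" or "top" or "wrist"; returns a dict with "frame" (384x512x3 uint8, red, green, blue), "depth" (384x512 float32, m along the optical axis (not along the pixel's ray), 0 where there is no reading), "vfov" (degrees; the focal length in pixels is half the picture's height over the tangent of half this angle, whatever the lens; pixels are square), "cx", "cy" (the principal point, pixels), "R" (3x3) and "t" (3): a world point X has camera coordinates R X + t. Camera axes: x right, y down, z forward; pixel columns grow to the right and rows downward; lengths in m; the calibration is good to about 2 mm. A picture is of the moment at which its call begins.
- arm.finish_job(): hands the job in, once; it reports no verdict.
The state is a dict: "clock": time; "joint_positions": joint angles; "dq": joint speeds; "joint_torque": joint torques, N m; "eef_pos": TCP position; "eef_rot": TCP orientation; "wrist_force": force on the tool from outside, world axes, zero at the start; "moment": the same for the moment, N m; "finger_gap": finger opening in m.
Only numpy, scipy, OpenCV 4.12 (cv2) and the standard library are available. Lean on these libraries where they do the work, as an engineer would, in place of code of your own. Each camera call takes 0.05 s, during which the arm holds its last target.

## Task

Slide the white rack along the shelf, never lifting or tipping it, from its storage outline into the packing outline (the one with a cross). There swing its lever clamp right back, pick every chrome shower rail piece out of the spares crate and lay each one down in a slot of its own in the rack, then swing the clamp fully down over them. Finally slide the loaded rack back into the storage outline, square to it, leaving the other parts in the crate and not disturbing the jars and tin.

Things in the scene. Friction and masses are not known exactly. Their poses are not given: they have to be found in the camera images.
- crate: blue plastic open crate, fixed, 300 x 270 mm outside (x by y), walls 55 mm high and 5 mm thick, inner floor 5 mm up. Origin: centre of its underside, at shelf level. It holds the rail pieces mixed with a float arm, a drain key and a plunger handle.
- rail_a_mid (a point): one of up to three identical chrome shower rail pieces (2 or 3 are present, the others absent): a round bar 22 mm in diameter with a square 30 x 30 x 10 mm flange at each end, 110 mm long over all. Point: its centre, 15 mm above what it lies on. x runs along the bar. About 100 g. It starts lying in the crate; it is gripped across the bare bar between the flanges.
- rail_b_mid (a point): one of up to three identical chrome shower rail pieces (2 or 3 are present, the others absent): a round bar 22 mm in diameter with a square 30 x 30 x 10 mm flange at each end, 110 mm long over all. Point: its centre, 15 mm above what it lies on. x runs along the bar. About 100 g. It starts lying in the crate; it is gripped across the bare bar between the flanges.
- rail_c_mid (a point): one of up to three identical chrome shower rail pieces (2 or 3 are present, the others absent): a round bar 22 mm in diameter with a square 30 x 30 x 10 mm flange at each end, 110 mm long over all. Point: its centre, 15 mm above what it lies on. x runs along the bar. About 100 g. It starts lying in the crate; it is gripped across the bare bar between the flanges.
- float_arm_mid (a point): green plastic float arm, a 10 mm thick rod 121 mm long with flat blocks at the ends; stays in the crate. Point: its centre.
- drain_key_mid (a point): dark steel T-shaped drain key, 12 mm thick, 120 mm long, crossbar 50 mm; stays in the crate. Point: its centre.
- plunger_mid (a point): black plunger handle with a rubber tip, 18 mm thick, 115 mm long, 26 mm square ends; stays in the crate. Point: its centre.
- rack: white plastic rack, loose, about 0.6 kg: a base plate 124 mm (its x) by 285 mm (its y, from -155 to +130), 10 mm thick, with three slots side by side, centred at y = -60, 0 and +60 mm. Origin: on its underside, below the centre of the middle slot. A rail piece lies in a slot along the rack's x, centred at x = 0, flanges on the plate. Reads None while held.
- rack_ref (a point): centre of the rack's middle slot, on the plate's upper face (10 mm up); a seated rail piece's centre is 15 mm above this level. Slots are 42 mm wide between 15 mm high teeth that stand only at x = 39 to 57 mm on either side, so fingers fit in the middle. The clamp's hinge block, 55 mm high over the shelf and 40 mm wide, is at y = +112.
- rack_handle (a point): the rack's upright handle lug, at rack y = -140: 20 mm thick along the rack's y, 50 mm wide along its x, its top 101 mm above the shelf. Point: where to grip it, 80 mm above the shelf. Grip it across the 20 mm from above to slide the rack.
- clamp_hinge (a point): hinge axis of the lever clamp, fixed to the rack at rack y = +112, 47 mm above the shelf; the axis runs along the rack's x.
- clamp_tip (a point): free end of the lever clamp: a grey bar 16 mm wide, 12 mm thick and 190 mm long from the hinge.
- clamp (a joint): angle of the lever clamp (rad): 0 = fully down, level over the slots pointing to the rack's -y, with 4 mm above the seated rail bars; 1.57 = upright; 2.1 = leaning right back past the rack's +y end. Above 1.7 it is out of the way of the slots. It starts at 0 to 0.3 and stays where it is left (about 0.3 to 0.6 N at the tip moves it).
- storage_mark_ref (a point): storage outline of dark tape on the shelf, 295 by 138 mm, where the rack starts and must end. Point at shelf level: the rack stands right when rack_ref is straight above it and the axes agree.
- packing_mark_ref (a point): packing outline of dark tape on the shelf with a cross in it, same size, between the storage outline and the crate. Point and axes as for the storage outline.
- paste_tin: metal tin, 60 mm in diameter, 75 mm high, loose; bystander, leave alone. Origin: centre of its underside.
- washer_jar: jar, 60 mm in diameter, 85 mm high, loose; bystander, leave alone. Origin: centre of its underside.
- sealant_jar: jar, 56 mm in diameter, 80 mm high, loose; bystander, leave alone. Origin: centre of its underside.
There are look-alikes about, which are no part of the job. Leave any blue or yellow look-alike of the part that bears rail_a_mid alone.

How it is judged:
By the outcome, as a careful person would: the job done as asked, in the order asked, and still so for the second after the job is handed in, with the robot touching nothing.
Of rail_a, rail_b, rail_c only 2 to 3 are there at a start; the rules pass over those that are not, and their reading is None.
At some moment in a run one of rack may be knocked a few centimetres aside while the robot is not near it.
Once in a run the grip may slacken for a moment while it holds something.
It also fails if it takes over 208 s, if anything falls off the work surface, if the arm or the gripper's body presses on something with over 40 N, if the wrist force passes 120 N, or if a joint passes its speed limit or range.

## Working session

There is one attempt and no reset: what is moved stays moved. The work goes in short steps, Python scripts to look and compute and a tool call to move; the robot and the scene stay as the last step left them, time stands still between calls to the robot, and variables do not carry over. Pictures are saved under pics/ and viewed, and the job is handed in when it is done.

Besides the shell and the picture viewer there is one more tool, called after "Emit:" as name([rows], argument=value, ...), one row to a line, values as JSON. carry_out: Moves the arm, as the interface text tells. Its arguments: {"type":"object","properties":{"targets":{"type":"array"},"newtons":{"type":"number"}},"required":["targets"]}

```bash
mkdir -p pics; ls
cat > h.py <<'E'
import numpy as np, cv2
from cell import arm, cams
def save(im,n): cv2.imwrite('pics/'+n, im[:,:,::-1])
def f(c): return c['frame'].shape[0]/2/np.tan(np.radians(c['vfov'])/2)
def ray(c,u,v,z):
    d=np.array([(u-c['cx'])/f(c),(v-c['cy'])/f(c),1.]); R=np.array(c['R']);t=np.array(c['t'])
    o=-R.T@t; d=R.T@d; return o+d*(z-o[2])/d[2]
def dep(c,u,v):
    D=c['depth'][int(round(v)),int(round(u))]
    p=np.array([(u-c['cx'])/f(c)*D,(v-c['cy'])/f(c)*D,D]); return np.array(c['R']).T@(p-np.array(c['t']))
def proj(c,X):
    p=np.array(c['R'])@np.array(X)+np.array(c['t']); return np.array([c['cx']+f(c)*p[0]/p[2],c['cy']+f(c)*p[1]/p[2]])
def cloud(c):
    H,W=c['depth'].shape; v,u=np.mgrid[:H,:W]; D=c['depth']
    P=np.stack([(u-c['cx'])/f(c)*D,(v-c['cy'])/f(c)*D,D],-1)-np.array(c['t']); return P@np.array(c['R'])
E
python3 - <<'E'
from h import *
for n in ['top','side','wrist']:
    c=cams.get_image(n); save(cv2.resize(c['frame'],(768,576)),n+'0.png'); print(n,c['vfov'],c['cx'],c['cy'],-np.array(c['R']).T@c['t'],np.round(c['R'],3).tolist())
s=arm.sense(); print(s)
E
```

```text
pics
top 42.17587782389595 261.91999829673534 189.17798029931095 [ 0.37779105 -0.01523991  1.7143657 ] [[-0.02, -1.0, -0.005], [-0.997, 0.021, -0.079], [0.079, 0.003, -0.997]]
side 47.620124292621135 240.8355019610006 197.23349058597123 [-0.17460248  0.67002028  0.93312828] [[-0.716, -0.698, -0.008], [-0.451, 0.472, -0.758], [0.533, -0.539, -0.653]]
wrist 68.50920474544952 258.6165916948703 192.26872279585865 [ 0.25430837 -0.57458312  0.38308503] [[0.295, -0.955, -0.0], [-0.922, -0.285, 0.263], [-0.252, -0.078, -0.965]]
{'clock': 0.15, 'joint_positions': array([-1.44949815e+00,  5.28261955e-01,  1.43355976e+00, -1.24639826e-06,
        1.18141539e+00, -1.78518786e-01]), 'dq': array([-0.00267779, -0.00215789, -0.00578184, -0.00061529,  0.00136164,
       -0.00133512]), 'joint_torque': array([ 1.04594583e-03, -4.40429199e+01, -1.76842976e+01,  6.33932278e-02,
        5.51965507e-02, -9.75560897e-05]), 'eef_pos': array([ 0.18454601, -0.5966099 ,  0.24680601]), 'eef_rot': array([ 0.10502369,  0.69919236,  0.10618603, -0.69915992]), 'wrist_force': array([-0.11323421, -1.0103981 , -0.54701018]), 'moment': array([0.02598217, 0.02796208, 0.01691826]), 'finger_gap': 0.08711145514381968}
```

View pics/top0.png

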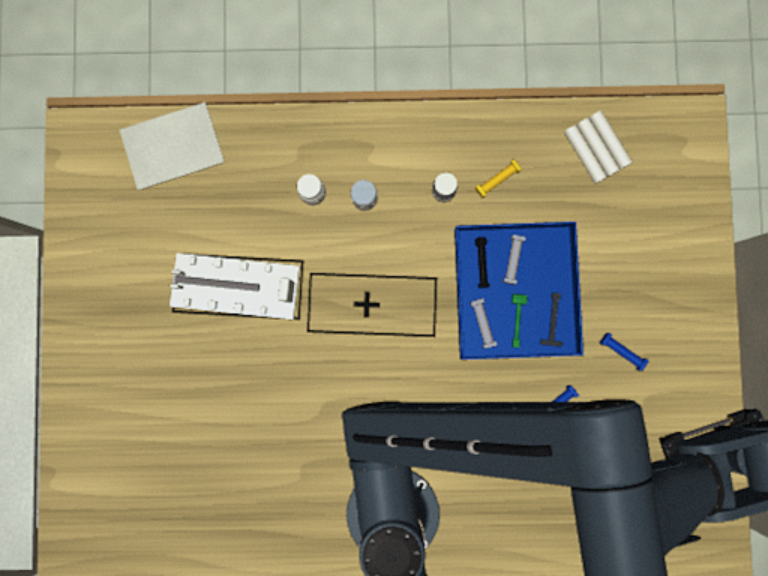

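View pics/side0.png

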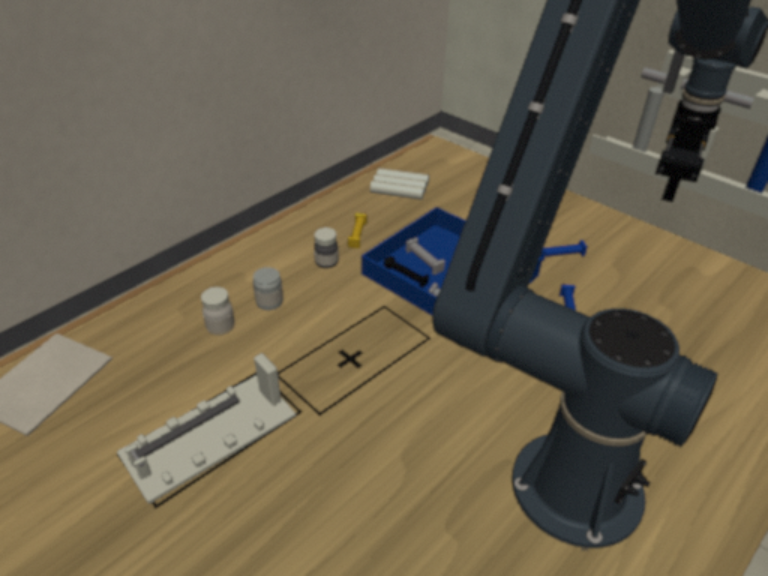

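View pics/wrist0.png

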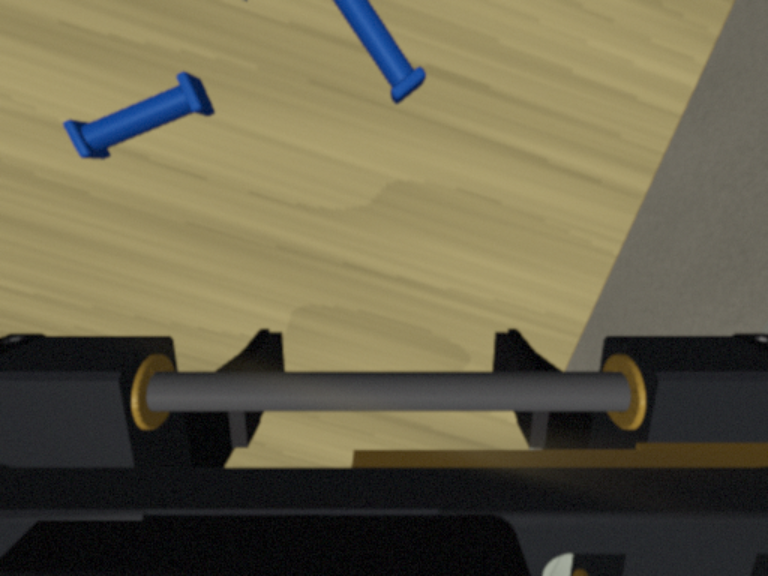

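Run:
```python
from h import *
c=cams.get_image('top'); g=c['frame']
save(cv2.resize(g[160:230,105:300],(780,280),interpolation=cv2.INTER_CUBIC),'rack1.png')
save(cv2.resize(g[140:245,295:440],(725,525),interpolation=cv2.INTER_CUBIC),'crate1.png')
c2=cams.get_image('side'); save(cv2.resize(c2['frame'][225:345,70:210],(700,600),interpolation=cv2.INTER_CUBIC),'rack1s.png')
P=cloud(c)
for u,v in [(190,190),(125,170),(320,165),(343,172),(380,230),(250,200)]: print(u,v,P[v,u].round(3))
```

```text
190 190 [0.508 0.224 0.101]
125 170 [0.589 0.46  0.014]
320 165 [ 0.59  -0.209  0.033]
343 172 [ 0.565 -0.287  0.03 ]
380 230 [ 0.366 -0.411  0.001]
250 200 [0.478 0.032 0.003]
```

View pics/rack1.png

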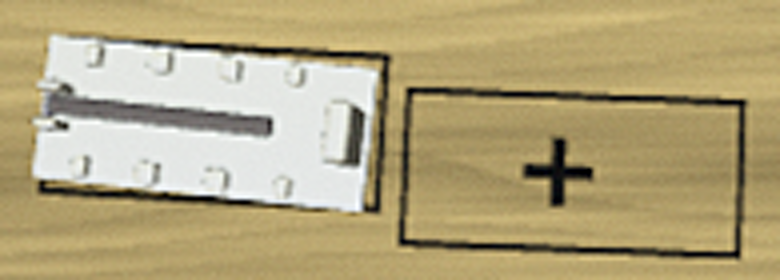

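View pics/crate1.png

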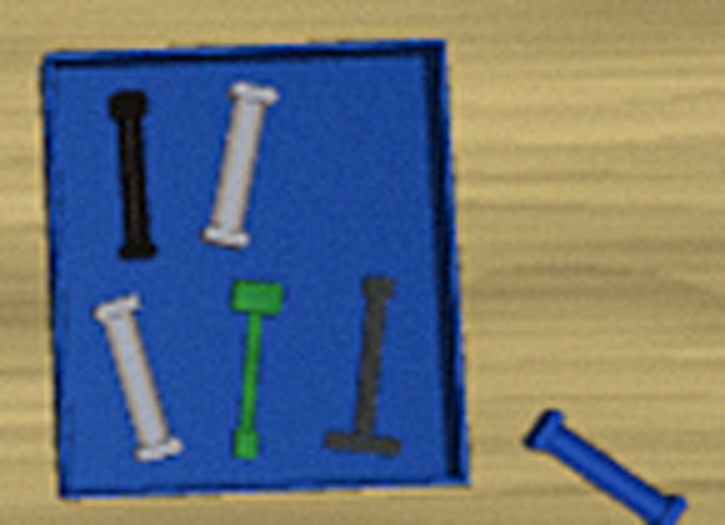

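View pics/rack1s.png

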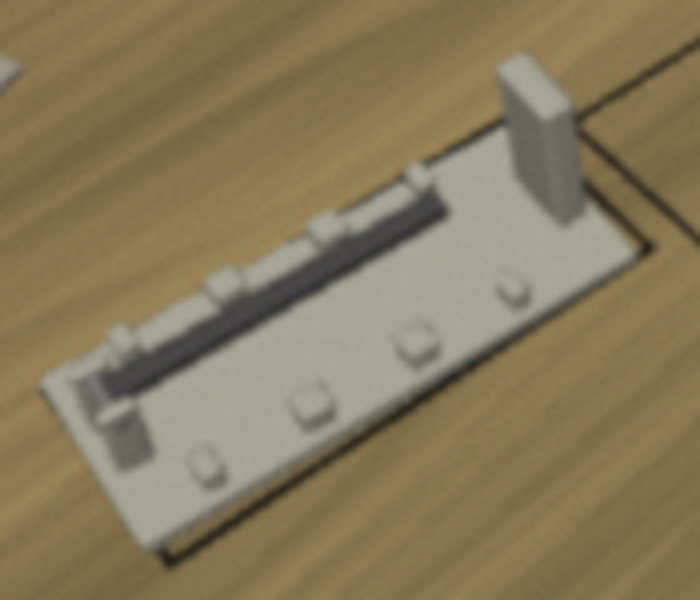

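```bash
cat > meas.py <<'E'
from h import *
# ortho-rectify the top picture onto a plane: rows -> -x , cols -> -y, s m/px
def ortho(c,z,x0,x1,y0,y1,s=0.0005):
    P=np.array([[x1,y1,z],[x1,y0,z],[x0,y0,z],[x0,y1,z]]); src=np.array([proj(c,p) for p in P],np.float32)
    W=int((y1-y0)/s);Hh=int((x1-x0)/s)
    M=cv2.getPerspectiveTransform(src,np.array([[0,0],[W,0],[W,Hh],[0,Hh]],np.float32))
    # pixel centres
    return cv2.warpPerspective(c['frame'],M,(W,Hh),flags=cv2.INTER_CUBIC)
E
python3 - <<'E'
from meas import *
c=cams.get_image('top')
s=.0005
for n,z,r in [('o_pack',0,(.38,.60,-.14,.22)),('o_stor',0,(.38,.62,.14,.50)),('o_rack',.01,(.38,.62,.14,.50))]:
    im=ortho(c,z,*r); save(im,n+'.png'); print(n,im.shape)
    x0,x1,y0,y1=r
    g=im.max(2).astype(int); 
    if n=='o_pack':
        m=(g<95).astype(np.uint8); k=cv2.connectedComponentsWithStats(m)
        for i in range(1,k[0]):
            if k[2][i,4]<300: continue
            pts=np.argwhere(k[1]==i)[:,::-1].astype(np.float32)
            (a,b),wh,an=cv2.minAreaRect(pts); bx=cv2.boxPoints(((a,b),wh,an))
            print(k[2][i], 'ctr',x1-b*s,y1-a*s,np.array(wh)*s,an, [(round(x1-q[1]*s,4),round(y1-q[0]*s,4)) for q in bx])
E
```

```text
o_pack (439, 720, 3)
[   0   46   48  279 3340] ctr 0.5075 0.20825 [0.139  0.0235] 90.0 [(np.float32(0.577), np.float32(0.22)), (np.float32(0.577), np.float32(0.1965)), (np.float32(0.438), np.float32(0.1965)), (np.float32(0.438), np.float32(0.22))]
[   59   109   603   307 17115] ctr 0.4690910186767578 0.039975250244140614 [0.2958508  0.13839026] 3.2789864540100098 [(np.float32(0.4085), np.float32(0.1916)), (np.float32(0.5466), np.float32(0.1837)), (np.float32(0.5297), np.float32(-0.1117)), (np.float32(0.3915), np.float32(-0.1038))]
[ 275  202  120  118 4723] ctr 0.4694151916503906 0.05262283325195313 [0.04720154 0.04679155] 48.07745361328125 [(np.float32(0.4713), np.float32(0.0858)), (np.float32(0.5026), np.float32(0.051)), (np.float32(0.4675), np.float32(0.0194)), (np.float32(0.4362), np.float32(0.0543))]
o_stor (480, 720, 3)
o_rack (480, 720, 3)
```

View pics/o_stor.png

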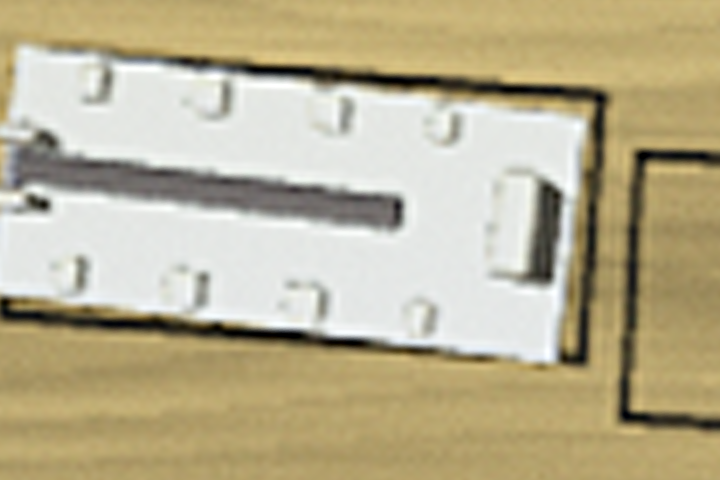

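View pics/o_rack.png

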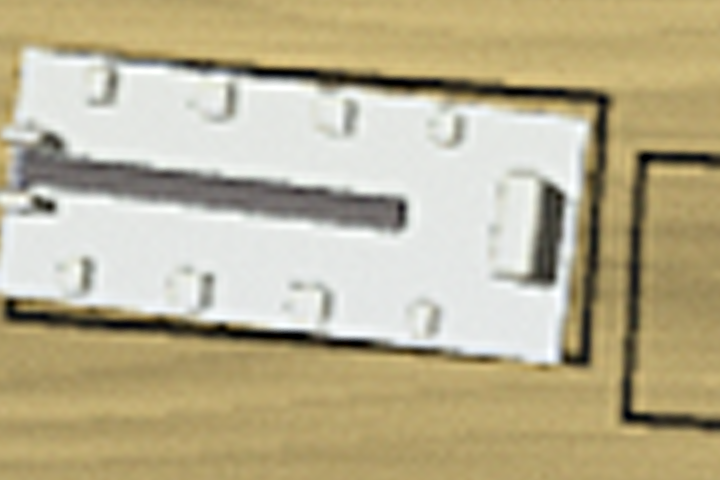

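View pics/o_pack.png

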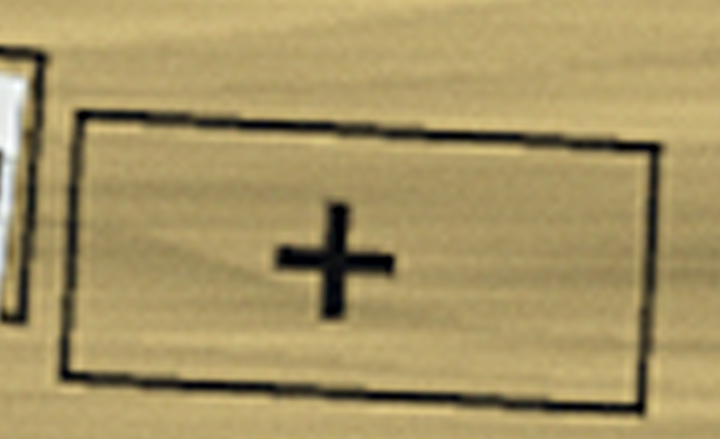

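Run:
```python
from meas import *
c=cams.get_image('top'); s=.0005; x1,y1=.62,.50
W=lambda u,v:(x1-v*s,y1-u*s)
im=ortho(c,0,.38,.62,.14,.50); g=im.max(2).astype(int)
def runs(prof):  # darkest centre
    w=np.clip(110-prof,0,None).astype(float); return (w*np.arange(len(prof))).sum()/w.sum() if w.sum()>100 else None
def fit(p): 
    p=np.array(p,float); a=np.polyfit(p[:,0],p[:,1],1); r=p[:,1]-np.polyval(a,p[:,0]); 
    k=abs(r)<3; a=np.polyfit(p[k,0],p[k,1],1); return a,k.sum(),(p[k,1]-np.polyval(a,p[k,0])).std()
# tape top line, u 380..580, v around 40..110
top=[(u,40+r) for u in range(300,580,4) if (r:=runs(g[40:105,u])) is not None]
bot=[(u,290+r) for u in range(20,250,4) if (r:=runs(g[285+0:365,u])) is not None]; bot=[(u,v-5) for u,v in bot]
rig=[(v,570+r) for v in range(125,335,4) if (r:=runs(g[v,570:612])) is not None]
for n,p in (('top',top),('bot',bot),('right',rig)):
    a,k,sd=fit(p); print(n,a,k,len(p),sd, 'angle',np.degrees(np.arctan(a[0])))
# plate
im=ortho(c,.01,.38,.62,.14,.50); L=im.min(2).astype(int)
b=[]
for u in range(20,540,6):
    col=L[:,u]; v=np.where((col[:-1]>=165)&(col[1:]<165))[0]; v=v[v>270]
    if len(v): b.append((u,v[-1]+(col[v[-1]]-165)/(col[v[-1]]-col[v[-1]+1])))
t=[]
for u in range(40,580,6):
    col=L[:,u]; v=np.where((col[:-1]<165)&(col[1:]>=165))[0]; v=v[v<140]
    if len(v): t.append((u,v[0]+.5))
r=[]
for v in range(130,350,6):
    row=L[v]; u=np.where((row[:-1]>=165)&(row[1:]<165))[0]; u=u[(u>540)&(u<600)]
    if len(u): r.append((v,u[-1]+.5))
for n,p in (('pbot',b),('ptop',t),('pright',r)):
    a,k,sd=fit(p); print(n,a,k,len(p),sd,'angle',np.degrees(np.arctan(a[0])))
```

```text
top [ 0.07501961 50.22474472] 70 70 0.7773334113198987 angle 4.290270364423478
bot [7.83573838e-02 3.13796552e+02] 58 58 0.8786710241914748 angle 4.480392660388663
right [-7.73989104e-02  6.08791133e+02] 53 53 0.9912827034831939 angle -4.425807244720229
pbot [1.23988749e-01 2.93579067e+02] 86 87 1.062583337218861 angle 7.067960251491479
ptop [ 0.1208747  46.64016999] 84 90 1.2196772220657937 angle 6.892173521134996
pright [-1.28220326e-01  6.04070492e+02] 37 37 1.0324747582673963 angle -7.306616196983181
```

```bash
cat > mv.py <<'E'
from h import *
from scipy.spatial.transform import Rotation as Ro
def pose():
    s=arm.sense(); q=s['eef_rot']; return s,np.array(s['eef_pos']),Ro.from_quat([q[1],q[2],q[3],q[0]]).as_matrix()
def plan(p,jaw=None,back=False):
    """print tool-axis shift and turn to bring TCP to world p, jaw = world angle of tool y (deg)"""
    s,e,M=pose(); d=M.T@(np.array(p)-e); th=0
    cur=np.degrees(np.arctan2(M[1,1],M[0,1]))
    if jaw is not None:
        dl=(jaw-cur+90)%180-90; th=-np.radians(dl)
    print('clock %.2f'%s['clock'],'tcp',e.round(4),'jaw %.2f'%cur,'q6 %.2f'%s['joint_positions'][5],'gap %.4f'%s['finger_gap'],'F',s['wrist_force'].round(1)); print('shift',d.round(4),'turn %.4f (half-turn alt %.4f)'%(th,th-np.sign(th)*np.pi))
    return d,th
E
python3 - <<'E'
from mv import *
s,e,M=pose(); print(M.round(3))
for n in ('side','top'):
    c=cams.get_image(n); P=cloud(c); Q=(P-e)@M  # tool coords
    k=(np.abs(Q[...,1])<.2)&(np.abs(Q[...,2])<.15)&(Q[...,0]>-.3)&(Q[...,0]<.06)&(c['depth']>0)
    print(n,k.sum())
    for a in np.arange(-.3,.06,.02):
        kk=k&(Q[...,0]>=a)&(Q[...,0]<a+.02)
        if kk.sum()>3: print(round(a,2),kk.sum(),np.percentile(Q[kk],[1,99],axis=0)[:,1:].round(3).tolist())
plan([.5017,.2282,.2],90-7)
E
```

```text
[[-0.     0.295 -0.955]
 [ 0.    -0.955 -0.295]
 [-1.    -0.001 -0.   ]]
side 2718
-0.3 166 [[-0.171, -0.075], [-0.002, 0.061]]
-0.28 82 [[-0.107, -0.068], [-0.006, 0.06]]
-0.26 175 [[-0.056, -0.057], [-0.011, 0.057]]
-0.24 197 [[-0.039, -0.034], [-0.008, 0.032]]
-0.22 202 [[-0.039, -0.034], [-0.008, 0.032]]
-0.2 209 [[-0.04, -0.036], [-0.004, 0.034]]
-0.18 179 [[-0.04, -0.035], [-0.007, 0.032]]
-0.16 319 [[-0.054, -0.038], [0.006, 0.036]]
-0.14 156 [[-0.057, -0.036], [-0.009, 0.034]]
-0.12 128 [[-0.057, -0.027], [-0.006, 0.022]]
-0.1 357 [[-0.1, -0.036], [0.065, 0.034]]
-0.08 260 [[-0.098, -0.038], [0.08, 0.036]]
-0.06 158 [[-0.093, -0.038], [0.05, 0.035]]
-0.04 25 [[-0.065, -0.012], [-0.058, 0.009]]
-0.02 45 [[-0.062, -0.012], [-0.052, 0.009]]
0.0 49 [[-0.059, -0.012], [-0.049, 0.009]]
0.02 11 [[-0.055, -0.01], [-0.048, 0.01]]
top 1127
-0.3 311 [[-0.103, -0.073], [0.005, 0.037]]
-0.28 110 [[-0.077, -0.068], [0.01, 0.036]]
-0.26 91 [[-0.044, -0.061], [-0.013, 0.036]]
-0.24 30 [[-0.04, -0.019], [-0.031, 0.021]]
-0.22 44 [[-0.038, -0.015], [-0.031, 0.021]]
-0.2 22 [[-0.036, -0.009], [-0.022, 0.031]]
-0.16 11 [[-0.021, -0.036], [0.011, 0.027]]
-0.14 6 [[-0.03, -0.036], [0.003, -0.034]]
-0.1 228 [[-0.099, -0.036], [0.09, -0.006]]
-0.08 219 [[-0.096, -0.037], [0.082, -0.021]]
-0.06 46 [[-0.091, -0.037], [0.078, -0.001]]
-0.02 5 [[0.04, -0.009], [0.048, -0.007]]
0.0 4 [[0.039, -0.005], [0.042, -0.002]]
clock 0.45 tcp [ 0.1846 -0.597   0.2475] jaw -72.82 q6 -0.18 gap 0.0871 F [0.1 1.  0.2]
shift [ 0.0476 -0.6948 -0.5467] turn 0.4220 (half-turn alt -2.7196)
```

Two chrome rails are in the crate, at (514,259) and (483,323) in the 768-px top view. They are the only silver, bar-with-square-flange pieces there. The black plunger, green float arm and dark T-key stay put, and the yellow and blue look-alikes lie outside the crate. The rack stands in the left outline and the packing outline has the cross at (367,304).

Emit:
carry_out([
  [[0,0,-0.06,-0.096,0.05],[0,0,-0.12,-0.192,0.1],[0,0,-0.18,-0.288,0.2],[0,0,-0.24,-0.384,0.3],[0,0,-0.24,-0.384,0.42],[0,0,-0.24,-0.384,0.42],[0,0,-0.24,-0.384,0.42],[0,0,-0.3,-0.4,0.42],[0,0,-0.36,-0.42,0.42],[0,0,-0.41,-0.44,0.42]],
])

```text
clock: 1.7
eef_pos: [0.4837, -0.0771, 0.2477]
eef_rot: [-0.043, 0.706, -0.043, -0.706]
wrist_force: [0.8, -0.1, 0.7]
finger_gap: 0.087
```

Run:
```python
from mv import *
plan([.5017,.2282,.2],83)
```

```text
clock 1.70 tcp [ 0.4837 -0.0771  0.2477] jaw -96.90 q6 1.30 gap 0.0870 F [ 0.8 -0.1  0.7]
shift [ 0.0477 -0.3052  0.0188] turn 0.0017 (half-turn alt -3.1399)
```

Emit:
carry_out([
  [[0,0,-0.06,0.004,0],[0,0.01,-0.12,0.008,0],[0,0.02,-0.18,0.012,0],[0,0.03,-0.24,0.016,0],[0,0.047,-0.295,0.019,0.002],[0,0.047,-0.305,0.019,0.002],[0,0.047,-0.305,0.019,0.002]],
])

```text
clock: 2.58
eef_pos: [0.5013, 0.2264, 0.2006]
eef_rot: [-0.042, 0.706, -0.043, -0.706]
wrist_force: [-0.2, -0.4, 0.0]
finger_gap: 0.0873
```

Run:
```python
from meas import *; from mv import *
c=cams.get_image('wrist'); save(cv2.resize(c['frame'],(768,576)),'w1.png')
P=cloud(c); k=(P[...,2]>.09)&(P[...,2]<.11)&(c['depth']>0)&(c['frame'].min(2)>120)
n,l,st,ce=cv2.connectedComponentsWithStats(k.astype(np.uint8)); i=1+st[1:,4].argmax(); print(st[i])
pts=P[l==i]; print('handle top',np.median(pts,0),cv2.minAreaRect(pts[:,:2].astype(np.float32)))
plan([.5017,.2282,.086],83)
```

```text
[ 247  171   23   54 1184]
handle top [0.50561353 0.22722174 0.09975469] ((0.5034746527671814, 0.2272731065750122), (0.01969495415687561, 0.04997539520263672), 82.56744384765625)
clock 2.62 tcp [0.5015 0.2255 0.2008] jaw -96.99 q6 1.91 gap 0.0870 F [-0.1  0.1 -0.7]
shift [ 0.1148 -0.0028  0.0002] turn 0.0001 (half-turn alt -3.1415)
```

View pics/w1.png

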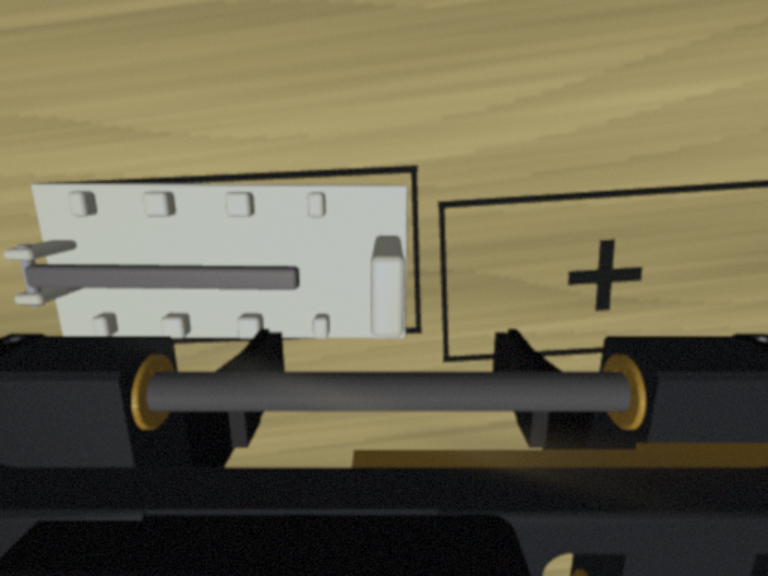

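The wrist view shows the handle lug at (388,290), between the fingers and square to them. It measures (0.5035, 0.2273), which agrees with the top-view estimate within 2 mm.

Emit:
carry_out([
  [[0,0.04,-0.002,-0.001,0],[0,0.08,-0.002,-0.001,0],[0,0.105,-0.002,-0.001,0],[0,0.115,-0.002,-0.001,0],[255,0.115,-0.002,-0.001,0],[255,0.115,-0.002,-0.001,0],[255,0.115,-0.002,-0.001,0],[255,0.115,-0.002,-0.001,0],[255,0.115,-0.002,-0.001,0],[255,0.115,-0.002,-0.001,0]],
], newtons=30)

```text
clock: 3.88
eef_pos: [0.5025, 0.228, 0.0856]
eef_rot: [-0.043, 0.706, -0.043, -0.706]
wrist_force: [0.1, -0.4, -0.2]
finger_gap: 0.0353
```

Run:
```python
from mv import *
plan([.5017+.4614-.4999,-.0871,.086],90-3.28)
c=cams.get_image('side');save(cv2.resize(c['frame'],(768,576)),'s1.png')
```

```text
clock 3.88 tcp [0.5025 0.228  0.0856] jaw -96.99 q6 1.92 gap 0.0353 F [ 0.1 -0.4 -0.2]
shift [-0.0004  0.3176  0.0007] turn -0.0647 (half-turn alt 3.0769)
```

View pics/s1.png

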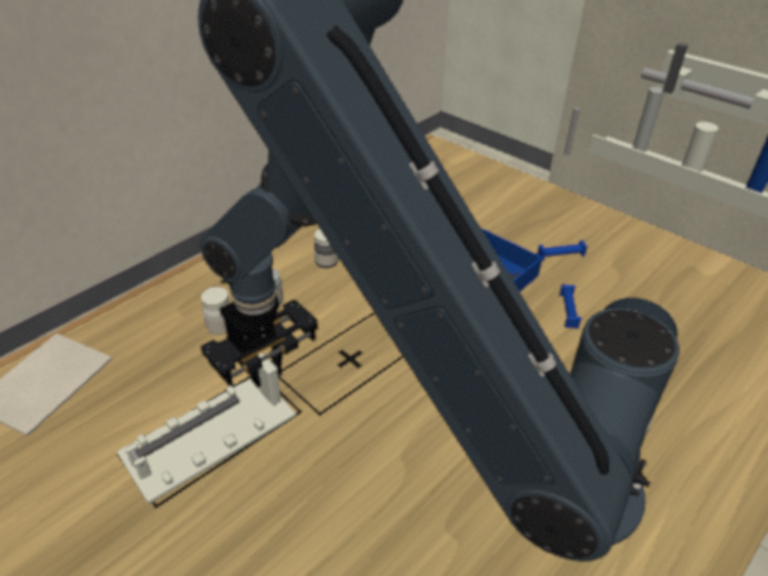

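The side view shows the fingers straddling the handle at (268,375). They are still closing.

Emit:
carry_out([
  [[255,0,0,0,0],[255,0,0,0,0],[255,0,0,0,0],[255,0,0,0,0]],
])

```text
clock: 4.42
eef_pos: [0.5024, 0.2276, 0.0855]
eef_rot: [0.043, -0.706, 0.043, 0.706]
wrist_force: [0.0, -2.4, 0.6]
finger_gap: 0.0197
```

Run:
```python
from mv import *
plan([.4630,-.0871,.086],90-3.28)
```

```text
clock 4.42 tcp [0.5024 0.2276 0.0855] jaw -97.00 q6 1.92 gap 0.0197 F [ 0.  -2.4  0.6]
shift [-3.000e-04  3.171e-01  8.000e-04] turn -0.0649 (half-turn alt 3.0766)
```

Emit:
carry_out([
  [[255,0,0.02,0,0],[255,0,0.055,0,-0.01],[255,0,0.09,0,-0.02],[255,0,0.125,0,-0.03],[255,0,0.16,0,-0.04],[255,0,0.195,0,-0.05],[255,0,0.23,0.001,-0.06],[255,0,0.265,0.001,-0.065],[255,0,0.3,0.001,-0.065],[255,0,0.317,0.001,-0.065]],
])

```text
clock: 5.68
eef_pos: [0.4621, -0.0881, 0.0855]
eef_rot: [0.022, -0.707, 0.021, 0.707]
wrist_force: [0.8, 2.9, -0.8]
finger_gap: 0.0197
```

Emit:
carry_out([
  [[255,0,0,0,0],[255,0,0,0,0]],
])

```text
clock: 5.92
eef_pos: [0.463, -0.0865, 0.0855]
eef_rot: [-0.02, 0.707, -0.02, -0.707]
wrist_force: [0.7, -1.8, -2.9]
finger_gap: 0.0193
```

Run:
```python
from mv import *
plan([.4622,-.0871,.086],90-3.28)
c=cams.get_image('side');save(cv2.resize(c['frame'],(768,576)),'s2.png')
c=cams.get_image('wrist');save(cv2.resize(c['frame'],(768,576)),'w2.png')
```

```text
clock 5.92 tcp [ 0.463  -0.0865  0.0855] jaw -93.26 q6 1.21 gap 0.0193 F [ 0.7 -1.8 -2.9]
shift [-0.0005  0.0007  0.0008] turn 0.0004 (half-turn alt -3.1412)
```

View pics/s2.png

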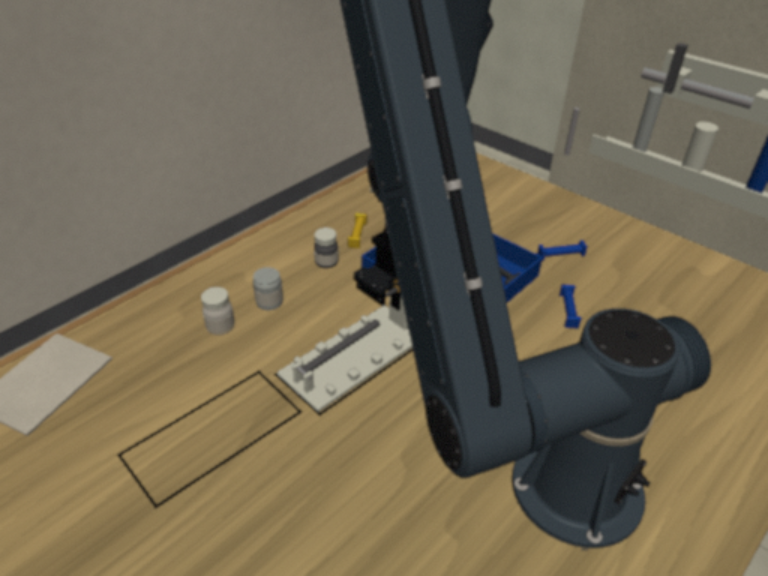

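View pics/w2.png

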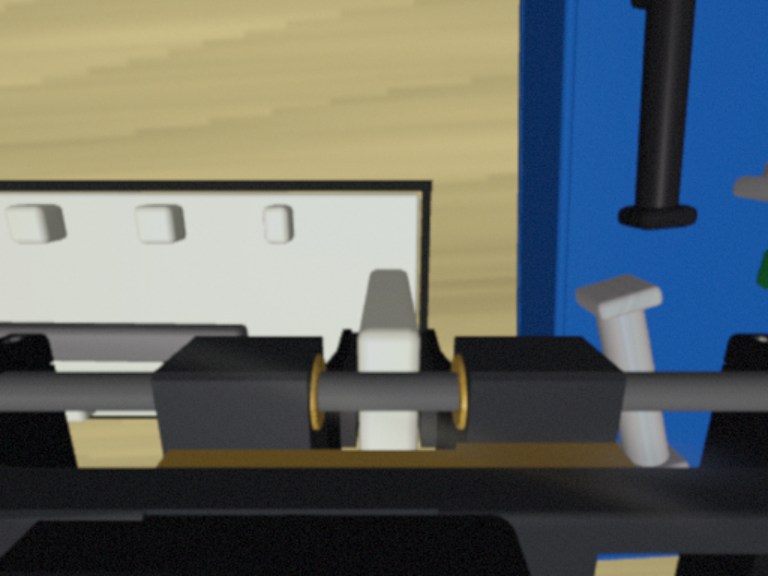

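The rack now stands inside the packing outline with even margins (wrist view, corner at (430,185)). Release and rise.

Emit:
carry_out([
  [[0,0,0,0,0],[0,0,0,0,0],[0,0,0,0,0],[0,-0.03,0,0,0],[0,-0.08,0,0,0],[0,-0.13,0,0,0],[0,-0.15,-0.05,0,0],[0,-0.15,-0.06,0,0]],
])

```text
clock: 7.02
eef_pos: [0.4667, -0.025, 0.2374]
eef_rot: [-0.019, 0.708, -0.02, -0.706]
wrist_force: [0.1, -0.5, -0.5]
finger_gap: 0.0852
```

Run:
```python
from meas import *; from mv import *
c=cams.get_image('top'); save(cv2.resize(c['frame'],(768,576)),'t3.png')
s=.0005;r=(.38,.62,.17,.53);im=ortho(c,0,*r); x0,x1,y0,y1=r
m=(im.max(2)<95).astype(np.uint8); k=cv2.connectedComponentsWithStats(m)
for i in range(1,k[0]):
    if k[2][i,4]<1500: continue
    pts=np.argwhere(k[1]==i)[:,::-1].astype(np.float32); (a,b),wh,an=cv2.minAreaRect(pts)
    print(k[2][i],'ctr',x1-b*s,y1-a*s,np.array(wh)*s,an)
r=(.36,.6,-.16,.22);im=ortho(c,.01,*r);save(im,'o_rack3.png')
c=cams.get_image('side');save(cv2.resize(c['frame'][200:290,150:310],(800,450),interpolation=cv2.INTER_CUBIC),'s3.png')
plan([.5,0,.2])
```

```text
[   58    47   610   319 17768] ctr 0.517443359375 0.3485681304931641 [0.29607458 0.13879378] 4.3641133308410645
clock 7.12 tcp [ 0.4658 -0.0256  0.2355] jaw -93.14 q6 1.33 gap 0.0866 F [-0.7 -0.4  0.4]
shift [ 0.0354 -0.0275 -0.0328] turn 0.0000 (half-turn alt 0.0000)
```

View pics/t3.png

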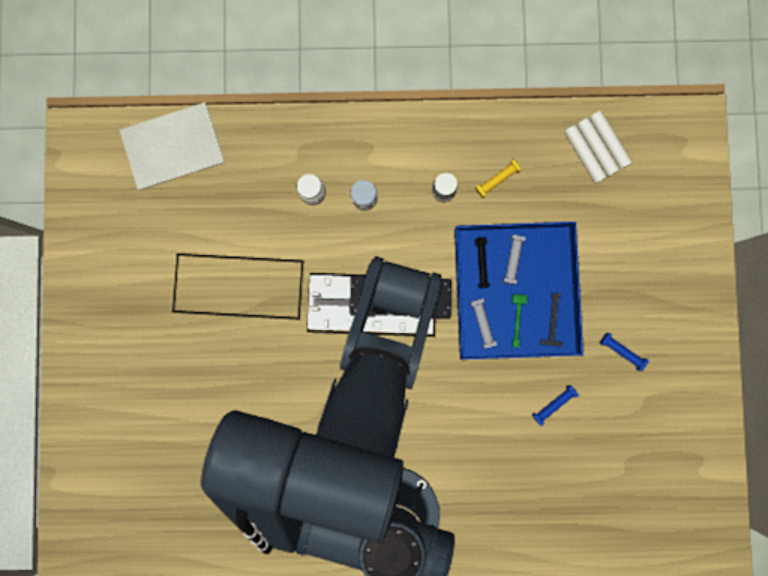

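View pics/s3.png

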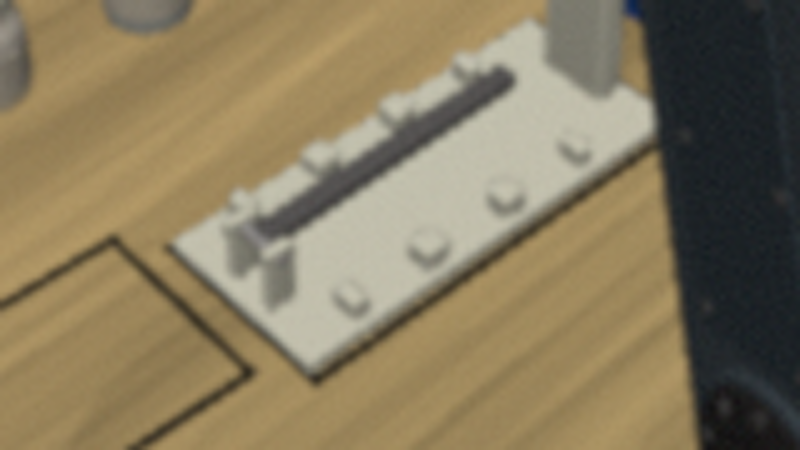

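Run:
```python
from mv import *
ref=np.array([.4705,.053]);ps=np.radians(-3.28);yx=np.array([-np.sin(ps),np.cos(ps)]);xx=np.array([np.cos(ps),np.sin(ps)])
c=cams.get_image('wrist');save(cv2.resize(c['frame'],(768,576)),'w3.png')
for n in('side','wrist'):
    c=cams.get_image(n);P=cloud(c);g=c['frame'].astype(int)
    lx=(P[...,:2]-ref)@xx; ly=(P[...,:2]-ref)@yx
    k=(abs(lx)<.02)&(ly>-.1)&(ly<.10)&(P[...,2]>.02)&(P[...,2]<.15)&(g.max(2)<140)&(c['depth']>0)
    print(n,k.sum())
    for a in np.arange(-.1,.1,.02):
        q=k&(ly>=a)&(ly<a+.02)
        if q.sum()>3: print(round(a,2),q.sum(),'z',np.percentile(P[q][:,2],[10,50,90]).round(4),'x',np.median(lx[q]).round(4),'minly',ly[q].min().round(4))
print(plan([*(ref+yx*(-.068)),.2],-3.28))
```

```text
side 326
-0.08 24 z [0.0509 0.0547 0.0573] x -0.002 minly -0.0757
-0.06 34 z [0.0485 0.0548 0.0573] x -0.0018 minly -0.0596
-0.04 38 z [0.0483 0.0547 0.0571] x -0.0009 minly -0.0397
-0.02 35 z [0.0498 0.054  0.0566] x -0.0012 minly -0.0191
0.0 39 z [0.0471 0.0539 0.0567] x -0.002 minly 0.0004
0.02 34 z [0.0483 0.054  0.057 ] x -0.0023 minly 0.0212
0.04 42 z [0.0469 0.0532 0.0564] x -0.0025 minly 0.0403
0.06 41 z [0.0462 0.0527 0.0558] x -0.0012 minly 0.0606
0.08 39 z [0.0472 0.0527 0.0551] x -0.0024 minly 0.0802
wrist 2102
-0.08 194 z [0.0528 0.0555 0.0565] x 0.0037 minly -0.0754
-0.06 238 z [0.0528 0.0551 0.0561] x 0.0043 minly -0.0595
-0.04 247 z [0.0522 0.0547 0.0556] x 0.0041 minly -0.04
-0.02 238 z [0.0523 0.0543 0.0553] x 0.0035 minly -0.02
0.0 243 z [0.0521 0.0539 0.0549] x 0.0039 minly 0.0
0.02 243 z [0.0515 0.0533 0.0543] x 0.0039 minly 0.02
0.04 236 z [0.0513 0.0529 0.054 ] x 0.0038 minly 0.04
0.06 222 z [0.051  0.0526 0.0536] x 0.0039 minly 0.06
0.08 241 z [0.0507 0.0523 0.0532] x 0.0038 minly 0.08
clock 7.28 tcp [ 0.4659 -0.0272  0.2346] jaw -93.30 q6 1.33 gap 0.0872 F [-0.4 -0.8  0.6]
shift [ 0.0346 -0.0123 -0.    ] turn 1.5705 (half-turn alt -1.5711)
(array([ 3.46371703e-02, -1.23138703e-02, -4.08782829e-05]), np.float64(1.5705094697271682))
```

View pics/w3.png

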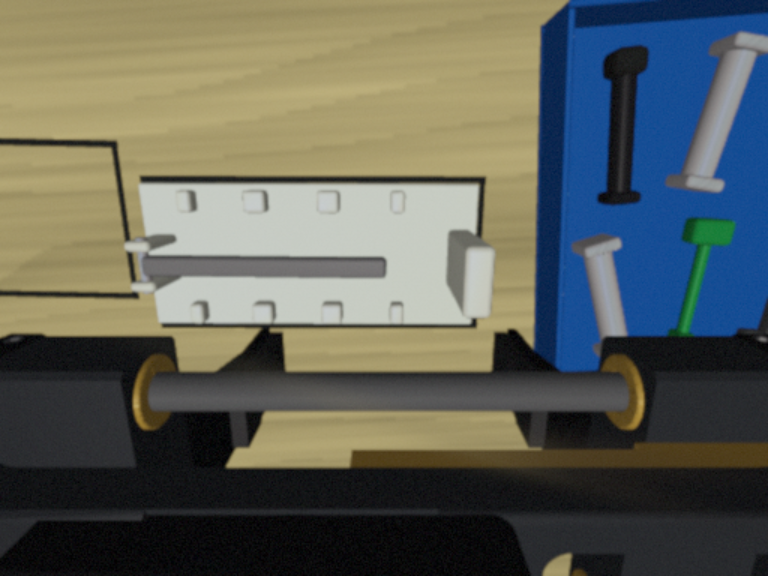

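The clamp bar (wrist view, (145,267) to (385,267)) is at about 0.02 rad. Next I turn the jaw across the bar above its tip.

Emit:
carry_out([
  [[0,0.01,-0.014,0,-0.18],[0,0.03,-0.014,0,-0.36],[0,0.06,-0.014,0,-0.54],[0,0.06,-0.014,0,-0.72],[0,0.06,-0.014,0,-0.9],[0,0.06,-0.014,0,-1.08],[0,0.06,-0.014,0,-1.26],[0,0.06,-0.014,0,-1.44],[0,0.06,-0.014,0,-1.571],[0,0.06,-0.014,0,-1.571]],
])

```text
clock: 8.52
eef_pos: [0.467, -0.0136, 0.1747]
eef_rot: [-0.484, -0.514, -0.485, 0.515]
wrist_force: [-0.1, -0.3, 0.4]
finger_gap: 0.0868
```

Run:
```python
from mv import *
ref=np.array([.4705,.053]);ps=np.radians(-3.28);yx=np.array([-np.sin(ps),np.cos(ps)]);xx=np.array([np.cos(ps),np.sin(ps)])
c=cams.get_image('wrist');save(cv2.resize(c['frame'],(768,576)),'w4.png')
plan([*(ref+yx*(-.066)+xx*.001),.0565],-3.28)
s,e,M=pose();print(M.round(3))
```

```text
clock 8.57 tcp [ 0.467  -0.0134  0.1749] jaw -3.46 q6 -0.21 gap 0.0868 F [ 0.1  0.9 -0.3]
shift [ 0.1184  0.0009 -0.0005] turn -0.0032 (half-turn alt 3.1384)
[[-0.001  0.998 -0.06 ]
 [ 0.    -0.06  -0.998]
 [-1.    -0.001 -0.   ]]
```

View pics/w4.png

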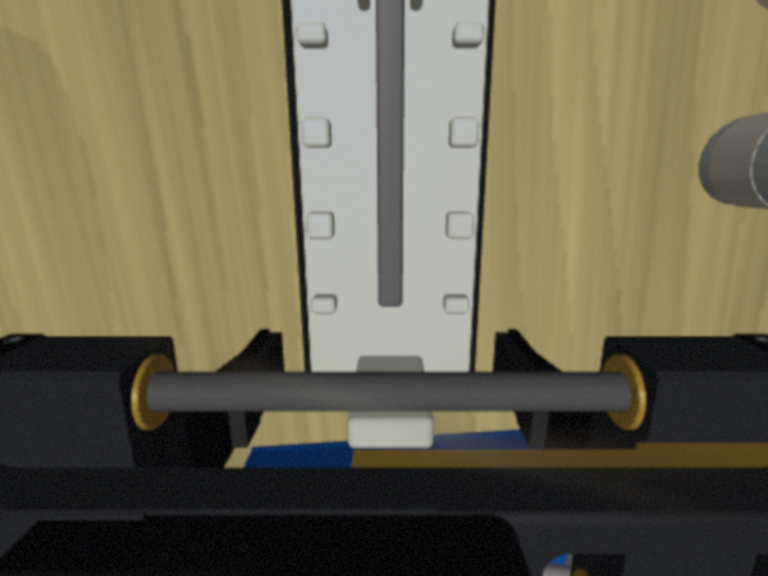

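Emit:
carry_out([
  [[0,0.05,0.001,0,0],[0,0.09,0.001,0,0],[0,0.11,0.001,0,0],[0,0.118,0.001,0,0],[255,0.118,0.001,0,0],[255,0.118,0.001,0,0],[255,0.118,0.001,0,0],[255,0.118,0.001,0,0],[255,0.118,0.001,0,0],[255,0.118,0.001,0,0]],
], newtons=6)

```text
clock: 9.82
eef_pos: [0.4682, -0.0128, 0.0577]
eef_rot: [0.486, 0.514, 0.485, -0.514]
wrist_force: [0.2, -0.1, -0.4]
finger_gap: 0.0347
```

Emit:
carry_out([
  [[255,0,0,0,0],[255,0,0,0,0],[255,0,0,0,0],[255,0,0,0,0],[255,0,0,0,0]],
])

```text
clock: 10.45
eef_pos: [0.4679, -0.0127, 0.0575]
eef_rot: [-0.485, -0.514, -0.486, 0.514]
wrist_force: [-0.9, -0.4, 0.2]
finger_gap: 0.0161
```

Run:
```python
from mv import *
s,e,M=pose();ref=np.array([.4705,.053]);ps=np.radians(-3.28);yx=np.array([-np.sin(ps),np.cos(ps)])
print(e,s['finger_gap'],s['wrist_force'],s['clock'])
hy=.112; ly=(e[:2]-ref)@yx; hz=.047; g=e-[0,0,.006]
r=np.hypot(hy-ly,g[2]-hz); t0=np.arctan2(g[2]-hz,hy-ly); print('r',r,'t0',t0)
for t in np.arange(t0,2.16,.12):
    y=hy-r*np.cos(t); z=hz+r*np.sin(t); dw=np.array([*(yx*(y-ly)),z-g[2]]); print(round(t,2),(M.T@dw).round(3).tolist())
```

```text
[ 0.46794555 -0.0127397   0.05748938] 0.016123019988904752 [-0.91720175 -0.40476382  0.22596396] 10.45
r 0.17783483552907758 t0 0.02524732113018932
0.03 [0.0, 0.0, 0.0]
0.15 [-0.021, -0.0, -0.002]
0.27 [-0.042, -0.0, -0.006]
0.39 [-0.062, -0.0, -0.013]
0.51 [-0.082, -0.0, -0.022]
0.63 [-0.1, -0.0, -0.034]
0.75 [-0.116, -0.0, -0.047]
0.87 [-0.131, -0.0, -0.062]
0.99 [-0.144, -0.0, -0.08]
1.11 [-0.154, -0.0, -0.098]
1.23 [-0.163, -0.0, -0.118]
1.35 [-0.169, -0.0, -0.138]
1.47 [-0.172, -0.0, -0.159]
1.59 [-0.173, -0.0, -0.18]
1.71 [-0.172, -0.0, -0.202]
1.83 [-0.168, -0.0, -0.223]
1.95 [-0.161, -0.0, -0.243]
2.07 [-0.152, -0.0, -0.262]
```

Emit:
carry_out([
  [[255,-0.021,0,-0.002,0],[255,-0.042,0,-0.006,0],[255,-0.062,0,-0.013,0],[255,-0.082,0,-0.022,0],[255,-0.1,0,-0.034,0],[255,-0.116,0,-0.047,0],[255,-0.13,0,-0.062,0],[255,-0.143,0,-0.08,0],[255,-0.153,0,-0.098,0]],
], newtons=3)

```text
clock: 11.58
eef_pos: [0.4735, 0.0853, 0.2112]
eef_rot: [-0.486, -0.514, -0.485, 0.514]
wrist_force: [0.0, -0.3, -0.5]
finger_gap: 0.0157
```

Run:
```python
from mv import *
s,e,M=pose();ref=np.array([.4705,.053]);ps=np.radians(-3.28);yx=np.array([-np.sin(ps),np.cos(ps)])
ly=(e[:2]-ref)@yx;g=e-[0,0,.006]
print(e,s['finger_gap'],s['wrist_force'],s['clock'],'ang',np.arctan2(g[2]-.047,.112-ly),'r',np.hypot(g[2]-.047,.112-ly))
c=cams.get_image('side');save(cv2.resize(c['frame'],(768,576)),'s5.png')
```

```text
[0.47353433 0.08530634 0.21121837] 0.015711311359710656 [ 0.02875533 -0.31321066 -0.48947363] 11.575 ang 1.10480644673488 r 0.17710141604273077
```

View pics/s5.png

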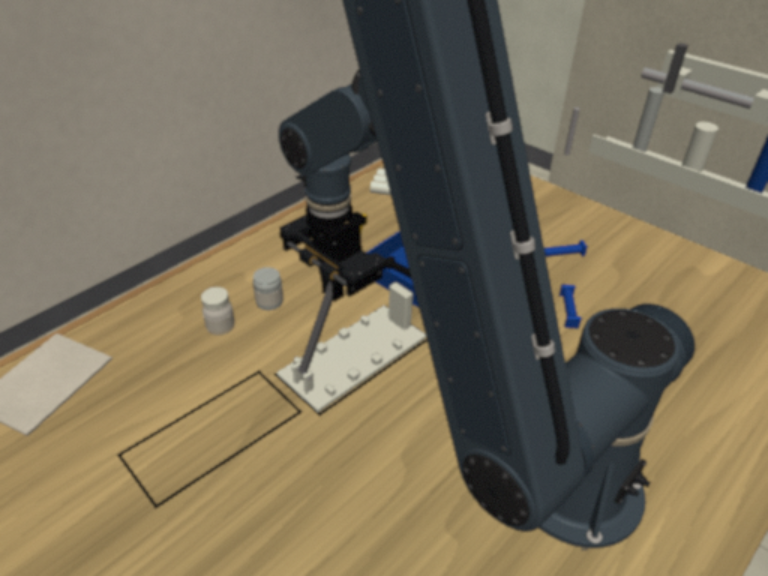

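The side view shows the clamp about 63° up in the fingers, with the rack flat and in place. Continuing to fully back.

Emit:
carry_out([
  [[255,-0.008,0,-0.02,0],[255,-0.014,0,-0.04,0],[255,-0.017,0,-0.061,0],[255,-0.018,0,-0.082,0],[255,-0.016,0,-0.104,0],[255,-0.012,0,-0.125,0],[255,-0.005,0,-0.145,0],[255,0.003,0,-0.163,0],[255,0.006,0,-0.168,0],[255,0.006,0,-0.168,0]],
])

```text
clock: 12.88
eef_pos: [0.4833, 0.253, 0.2042]
eef_rot: [-0.486, -0.514, -0.486, 0.514]
wrist_force: [-0.2, -0.6, -1.2]
finger_gap: 0.0163
```

Run:
```python
from mv import *
s,e,M=pose();ref=np.array([.4705,.053]);ps=np.radians(-3.28);yx=np.array([-np.sin(ps),np.cos(ps)])
ly=(e[:2]-ref)@yx;g=e-[0,0,.006]
print(e,s['finger_gap'],s['wrist_force'],s['clock'],'ang',np.arctan2(g[2]-.047,.112-ly),'r',np.hypot(g[2]-.047,.112-ly))
c=cams.get_image('side');save(cv2.resize(c['frame'],(768,576)),'s6.png')
```

```text
[0.4832504  0.25302433 0.2041709 ] 0.016318480615323126 [-0.20785873 -0.55024434 -1.16940225] 12.875 ang 2.100070064880417 r 0.17513374742632798
```

View pics/s6.png

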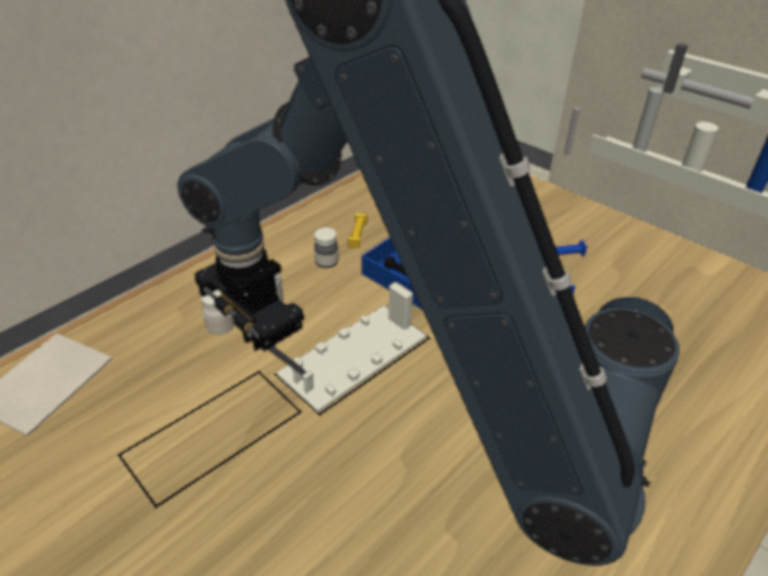

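Emit:
carry_out([
  [[0,0,0,0,0],[0,0,0,0,0],[0,0,0,0,0],[0,0,0,0,0],[0,-0.03,0,0,0],[0,-0.06,0,0,0],[0,-0.08,0,0,0],[0,-0.08,0,0,0]],
])

```text
clock: 13.92
eef_pos: [0.4843, 0.2531, 0.2862]
eef_rot: [0.486, 0.515, 0.485, -0.513]
wrist_force: [-0.0, 0.0, -0.5]
finger_gap: 0.0844
```

```bash
cat > rails.py <<'E'
from meas import *; from mv import *
def rails(c,z=.028,pic=None):
    r=(.34,.68,-.46,-.12); im=ortho(c,z,*r); s=.0005;x1,y1=r[1],r[3]
    hsv=cv2.cvtColor(im,cv2.COLOR_RGB2HSV); m=((hsv[...,1]<70)&(hsv[...,2]>110)).astype(np.uint8)
    m=cv2.morphologyEx(m,cv2.MORPH_CLOSE,np.ones((9,9),np.uint8))
    if pic: save(cv2.resize(im,None,fx=.85,fy=.85),pic)
    n,l,st,ce=cv2.connectedComponentsWithStats(m); out=[]
    for i in range(1,n):
        if st[i,4]<3000: continue
        p=np.argwhere(l==i)[:,::-1].astype(np.float32); (a,b),wh,an=cv2.minAreaRect(p)
        bx=cv2.boxPoints(((a,b),wh,an)); e=sorted([(np.hypot(*(bx[j]-bx[j-1])),j) for j in range(4)])[-1][1]
        d=bx[e]-bx[e-1]; w=np.array([-d[1],-d[0]])
        print('rail',(x1-b*s,y1-a*s),'size',np.array(wh)*s,'bar dir deg %.2f'%np.degrees(np.arctan2(w[1],w[0])),st[i]); out.append(1)
    return out
E
python3 - <<'E'
from rails import *
c=cams.get_image('top'); rails(c,.028,'o_cr.png'); save(cv2.resize(c['frame'],(768,576)),'t7.png')
E
```

```text
rail (0.5290070953369141, -0.4111627197265625) size [0.35029422 0.14666417] bar dir deg -150.95 [ 284   62  348  618 3405]
rail (0.5635083847045899, -0.2857830810546875) size [0.03156608 0.110985  ] bar dir deg 167.66 [ 281  121  104  225 9760]
rail (0.41931015014648443, -0.21135062408447264) size [0.11076273 0.03156367] bar dir deg -165.07 [ 127  408  113  224 9752]
```

View pics/o_cr.png

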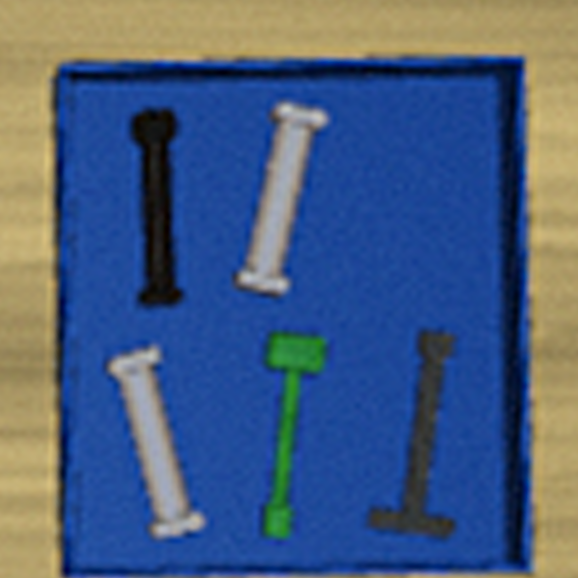

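View pics/t7.png

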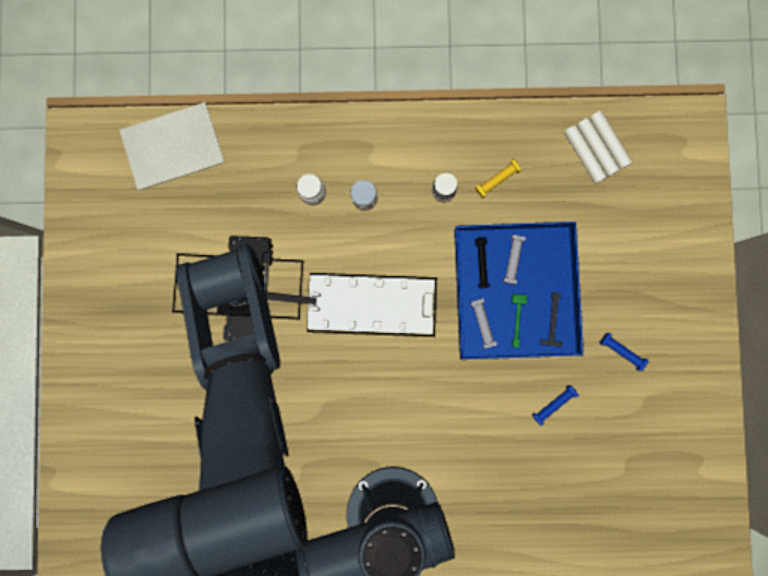

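t7 shows the clamp leaning back past the left end of the rack at (290,298), with the slots free. Crate crop, left to right: black plunger, chrome rail A (283,198), chrome rail B (157,445), green float arm, dark T-key. A and B have square flanges, silver bars and measure 111 x 31 mm, so they are the two rail pieces.

Run:
```python
from rails import *
plan([.4193,-.2114,.16],-75.07)
```

```text
clock 13.97 tcp [0.4835 0.2528 0.2849] jaw -3.27 q6 0.33 gap 0.0852 F [-0.5  0.4 -0.3]
shift [ 0.1246 -0.0378  0.4672] turn 1.2532 (half-turn alt -1.8884)
```

Emit:
carry_out([
  [[0,0,-0.005,0.05,0.15],[0,0,-0.01,0.11,0.3],[0,0,-0.015,0.17,0.45],[0,0,-0.02,0.23,0.6],[0,0,-0.025,0.29,0.78],[60,0.02,-0.03,0.35,0.96],[110,0.05,-0.034,0.41,1.14],[110,0.09,-0.038,0.45,1.253],[110,0.125,-0.038,0.467,1.253],[110,0.125,-0.038,0.467,1.253]],
])

```text
clock: 15.22
eef_pos: [0.4166, -0.2109, 0.1566]
eef_rot: [-0.089, -0.699, -0.093, 0.703]
wrist_force: [-0.5, 0.5, 0.6]
finger_gap: 0.0512
```

Run:
```python
from rails import *
plan([.4193,-.2114,.035],-75.07)
c=cams.get_image('wrist');save(cv2.resize(c['frame'],(768,576)),'w8.png')
```

```text
clock 15.22 tcp [ 0.4166 -0.2109  0.1566] jaw -75.22 q6 0.60 gap 0.0512 F [-0.5  0.5  0.6]
shift [ 0.1216  0.002  -0.0031] turn -0.0027 (half-turn alt 3.1389)
```

View pics/w8.png

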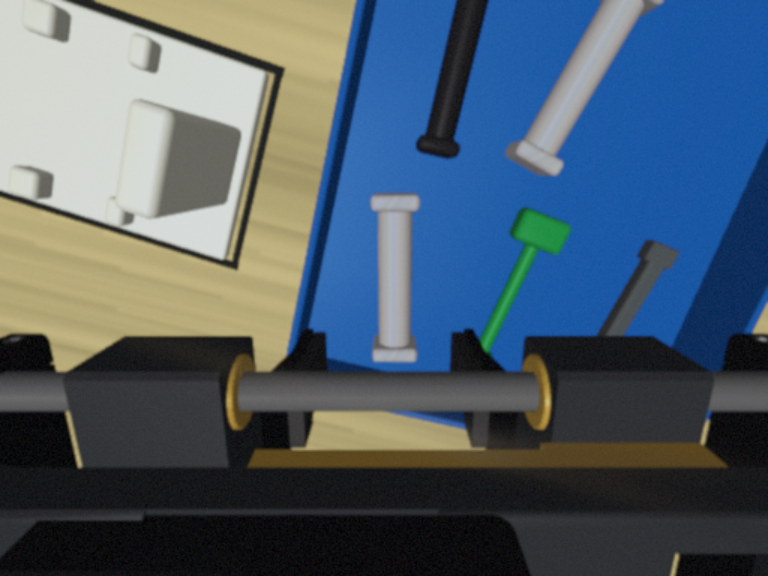

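The wrist view shows rail B at (395,278), centred between the fingers and parallel to the pads. Descending.

Emit:
carry_out([
  [[110,0.05,0.002,-0.003,0],[110,0.09,0.002,-0.003,0],[110,0.11,0.002,-0.003,0],[110,0.121,0.002,-0.003,0],[110,0.121,0.002,-0.003,0],[255,0.121,0.002,-0.003,0],[255,0.121,0.002,-0.003,0],[255,0.121,0.002,-0.003,0],[255,0.121,0.002,-0.003,0],[255,0.121,0.002,-0.003,0]],
], newtons=30)

```text
clock: 16.52
eef_pos: [0.4224, -0.2127, 0.0389]
eef_rot: [0.092, 0.701, 0.092, -0.701]
wrist_force: [-0.7, -0.2, 5.4]
finger_gap: 0.0208
```

Emit:
carry_out([
  [[255,0,0,0,0],[255,0,0,0,0]],
])

```text
clock: 16.77
eef_pos: [0.4224, -0.2127, 0.0389]
eef_rot: [0.092, 0.701, 0.092, -0.701]
wrist_force: [-0.3, 0.7, 5.6]
finger_gap: 0.021
```

Emit:
carry_out([
  [[255,-0.02,0,0,0],[255,-0.05,0,0,0],[255,-0.09,0,0,0],[255,-0.12,0,0,0],[255,-0.12,0,0,0],[255,-0.12,0,0,0]],
])

```text
clock: 17.52
eef_pos: [0.4215, -0.2119, 0.1577]
eef_rot: [-0.091, -0.701, -0.092, 0.702]
wrist_force: [0.3, 0.4, -1.2]
finger_gap: 0.021
```

Run:
```python
from rails import *
c=cams.get_image('wrist');save(cv2.resize(c['frame'],(768,576)),'w9.png')
c=cams.get_image('top');P=cloud(c);save(cv2.resize(c['frame'],(768,576)),'t9.png')
plan([.4705,.053,.16],-93.28)
```

```text
clock 17.62 tcp [ 0.4213 -0.2118  0.1572] jaw -75.06 q6 0.61 gap 0.0211 F [ 0.3  0.4 -1.1]
shift [-0.0024 -0.2432 -0.1157] turn 0.3180 (half-turn alt -2.8236)
```

View pics/w9.png

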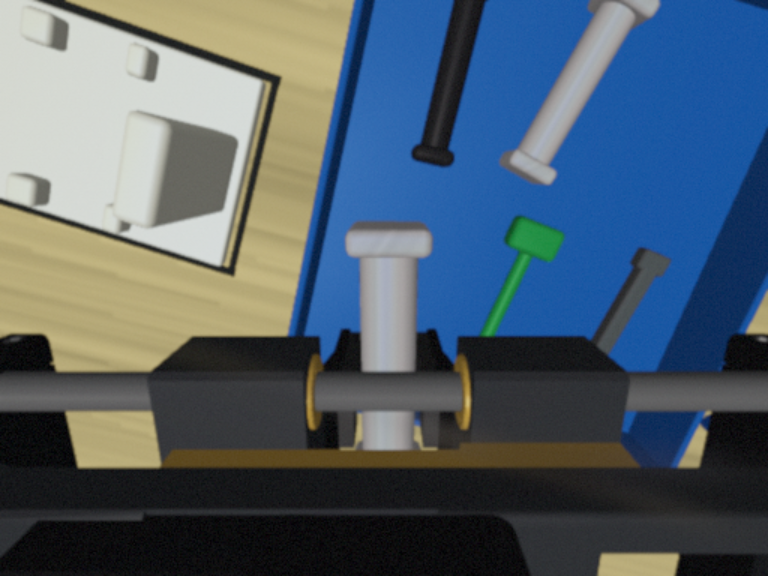

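View pics/t9.png

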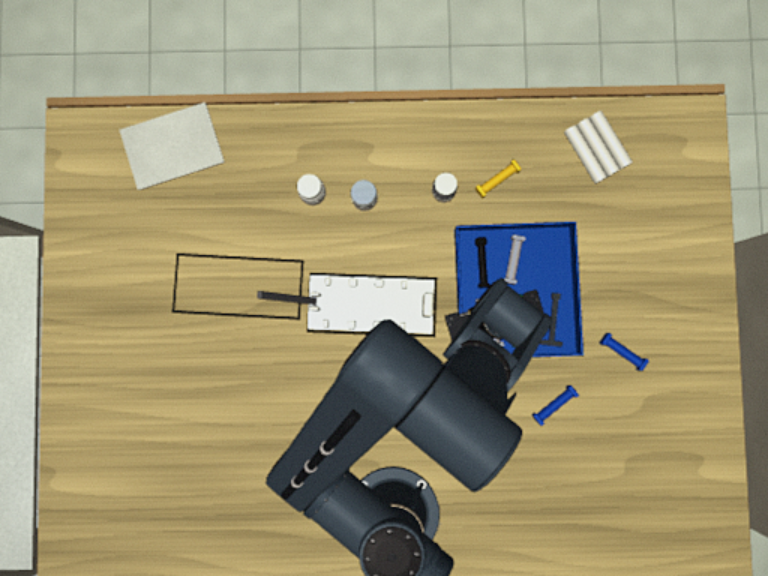

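Rail B is held level in the fingers (wrist view, (388,300)). The top view shows the rack unobstructed, so I measure its pose now.

```bash
cat > rackm.py <<'E'
from meas import *; from mv import *
def rackpose(c,pic=None,r=(.36,.58,-.16,.24)):
    im=ortho(c,.01,*r); s=.0005;x0,x1,y0,y1=r
    m=(im.min(2)>165).astype(np.uint8); m=cv2.morphologyEx(m,cv2.MORPH_CLOSE,np.ones((9,9),np.uint8))
    m=cv2.morphologyEx(m,cv2.MORPH_OPEN,np.ones((41,41),np.uint8))
    n,l,st,ce=cv2.connectedComponentsWithStats(m); i=1+st[1:,4].argmax()
    p=np.argwhere(l==i)[:,::-1].astype(np.float32); (a,b),wh,an=cv2.minAreaRect(p); bx=cv2.boxPoints(((a,b),wh,an))
    e=sorted([(np.hypot(*(bx[j]-bx[j-1])),j) for j in range(4)])[-1][1]; d=bx[e]-bx[e-1]; w=np.array([-d[1],-d[0]])
    if w[1]<0:w=-w
    w/=np.hypot(*w); cx=np.array([x1-b*s,y1-a*s]); ref=cx+.0125*w
    print('plate ctr',cx.round(4),'size',(np.array(wh)*s).round(4),'ref',ref.round(4),'yaw deg %.2f'%np.degrees(-np.arctan2(w[0],w[1])))
    if pic: save(im,pic)
    return ref,w
E
python3 - <<'E'
from rackm import *
c=cams.get_image('top'); ref,w=rackpose(c,'o_rk9.png')
xx=np.array([w[1],-w[0]])
print(plan([*(ref+xx*.0026),.16],np.degrees(np.arctan2(w[1],w[0]))))
E
```

```text
plate ctr [0.4692 0.0429] size [0.2861 0.1243] ref [0.4699 0.0554] yaw deg -3.33
clock 17.68 tcp [ 0.4214 -0.2119  0.1572] jaw -75.06 q6 0.61 gap 0.0209 F [ 0.6  0.1 -1.1]
shift [-0.0024 -0.2449 -0.1182] turn 0.3188 (half-turn alt -2.8228)
(array([-0.00236311, -0.2449047 , -0.11819352]), np.float64(0.3187870155686475))
```

View pics/o_rk9.png

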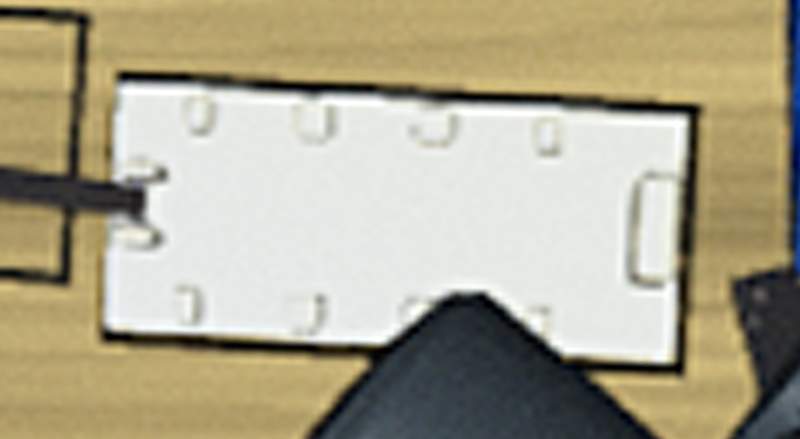

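Emit:
carry_out([
  [[255,-0.01,-0.04,-0.02,0.05],[255,-0.02,-0.09,-0.045,0.12],[255,-0.02,-0.14,-0.07,0.2],[255,-0.02,-0.19,-0.095,0.28],[255,-0.02,-0.23,-0.112,0.319],[255,-0.02,-0.244,-0.118,0.319],[255,-0.01,-0.244,-0.118,0.319],[255,-0.01,-0.244,-0.118,0.319],[255,-0.01,-0.244,-0.118,0.319]],
])

```text
clock: 18.8
eef_pos: [0.4731, 0.0524, 0.1682]
eef_rot: [0.021, -0.706, 0.021, 0.707]
wrist_force: [-0.0, -0.4, -0.5]
finger_gap: 0.0209
```

Run:
```python
from rackm import *
c=cams.get_image('side');save(cv2.resize(c['frame'],(768,576)),'s10.png')
c=cams.get_image('wrist');save(cv2.resize(c['frame'],(768,576)),'w10.png')
plan([.4728,.0543,.044],-93.3)
```

```text
clock 18.90 tcp [0.4734 0.0527 0.1685] jaw -93.44 q6 1.51 gap 0.0209 F [ 0.1 -1.  -1.5]
shift [ 0.1245 -0.0016  0.0007] turn -0.0024 (half-turn alt 3.1392)
```

View pics/s10.png

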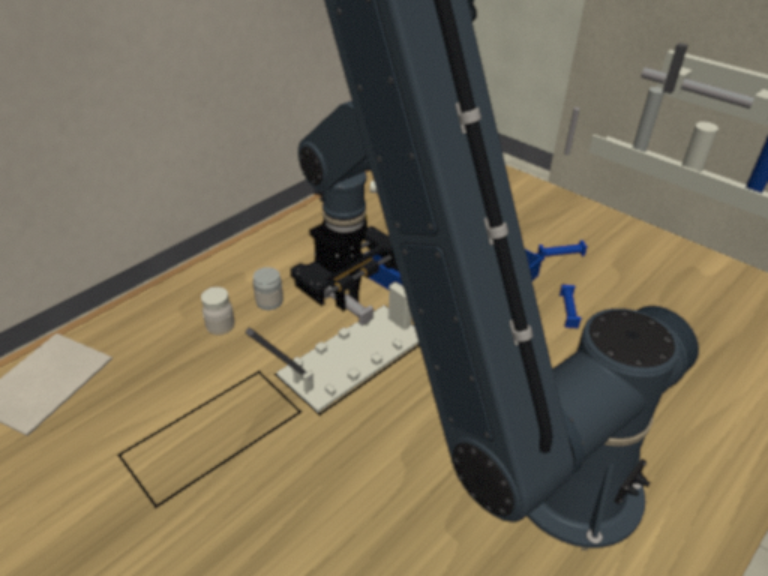

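View pics/w10.png

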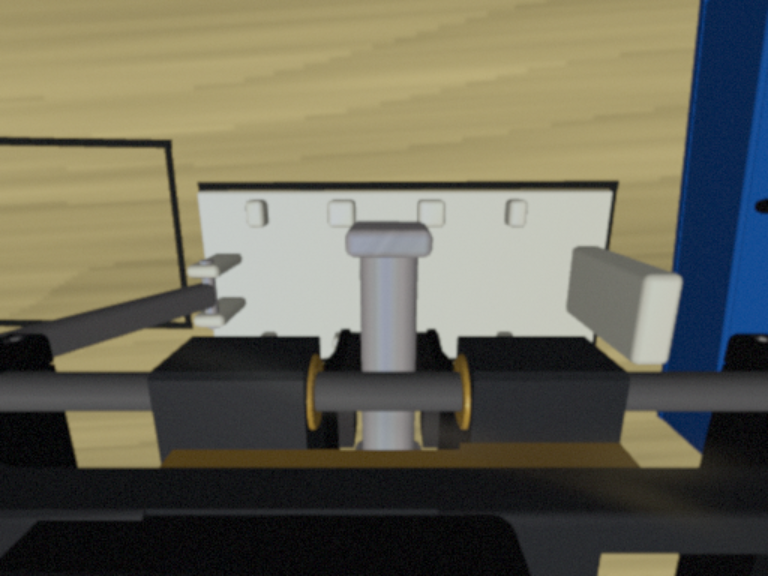

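The wrist view shows rail B (388) centred between the middle slot's teeth (342 and 431). Lowering.

Emit:
carry_out([
  [[255,0.04,-0.001,0.001,0],[255,0.08,-0.001,0.001,0],[255,0.105,-0.001,0.001,0],[255,0.118,-0.001,0.001,0],[255,0.123,-0.001,0.001,0],[255,0.124,-0.001,0.001,0],[255,0.124,-0.001,0.001,0]],
])

```text
clock: 19.77
eef_pos: [0.473, 0.0547, 0.0453]
eef_rot: [-0.021, 0.707, -0.021, -0.706]
wrist_force: [-0.2, 0.1, -0.5]
finger_gap: 0.0212
```

Run:
```python
from rackm import *
plan([.4728,.0543,.044],-93.3)
c=cams.get_image('side');save(cv2.resize(c['frame'][190:290,150:310],(800,500),interpolation=cv2.INTER_CUBIC),'s11.png')
```

```text
clock 19.77 tcp [0.473  0.0547 0.0453] jaw -93.33 q6 1.51 gap 0.0212 F [-0.2  0.1 -0.5]
shift [0.0013 0.0004 0.0001] turn -0.0006 (half-turn alt 3.1410)
```

View pics/s11.png

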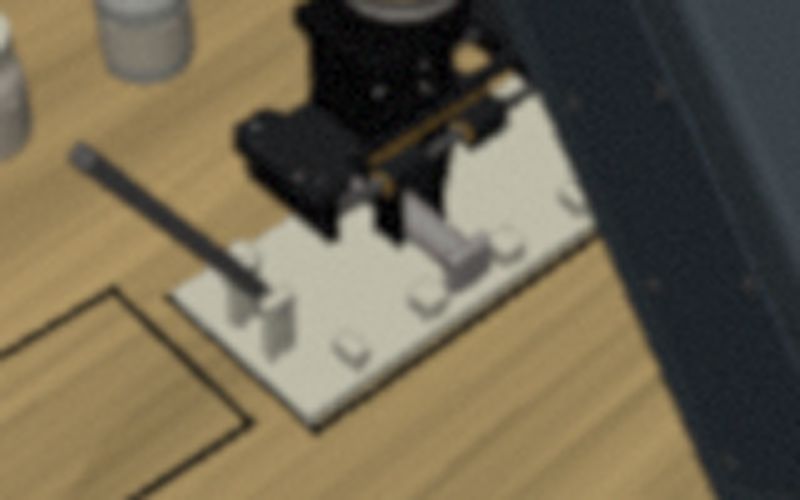

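Emit:
carry_out([
  [[255,0.001,0,0,0],[255,0.0015,0,0,0],[110,0.0015,0,0,0],[110,0.0015,0,0,0],[110,0.0015,0,0,0],[110,-0.03,0,0,0],[110,-0.08,0,0,0],[110,-0.12,0,0,0],[110,-0.12,0,0,0],[110,-0.12,0,0,0]],
])

```text
clock: 21.08
eef_pos: [0.4717, 0.0549, 0.1641]
eef_rot: [0.021, -0.706, 0.021, 0.707]
wrist_force: [-1.3, -0.6, 0.1]
finger_gap: 0.0497
```

Run:
```python
from rackm import *
c=cams.get_image('wrist');save(cv2.resize(c['frame'],(768,576)),'w12.png')
plan([.5635,-.2858,.17],-102.34)
```

```text
clock 21.12 tcp [0.4714 0.0549 0.1636] jaw -93.34 q6 1.51 gap 0.0495 F [-0.3  0.6  0.3]
shift [-0.0068  0.3347 -0.1118] turn 0.1571 (half-turn alt -2.9845)
```

View pics/w12.png

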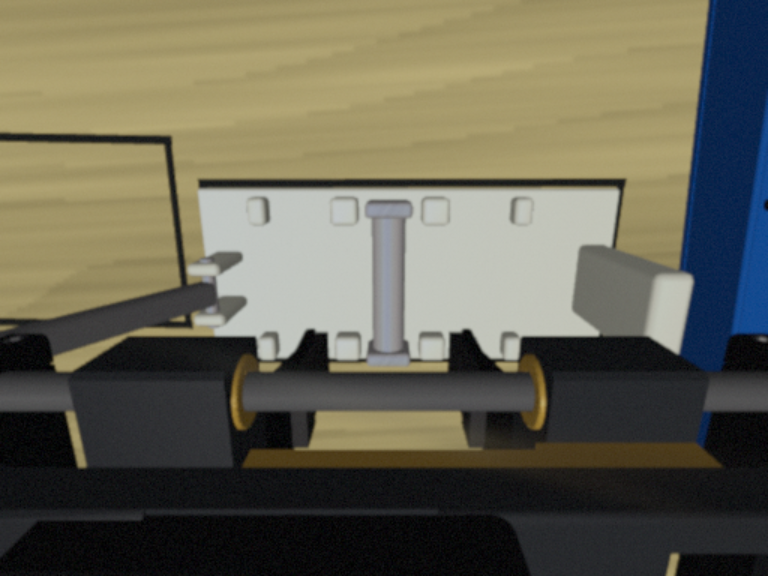

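Rail B lies seated in the middle slot (wrist view, (388,285)). Next rail A.

Emit:
carry_out([
  [[110,0,0.05,-0.015,0.02],[110,0,0.11,-0.035,0.05],[110,0,0.17,-0.055,0.08],[110,0,0.23,-0.075,0.11],[110,0,0.29,-0.097,0.157],[110,0,0.334,-0.112,0.157],[110,0,0.335,-0.112,0.157],[110,0,0.335,-0.112,0.157]],
])

```text
clock: 22.12
eef_pos: [0.5633, -0.2851, 0.1623]
eef_rot: [0.077, -0.701, 0.075, 0.705]
wrist_force: [-0.8, 0.8, 0.2]
finger_gap: 0.0495
```

Run:
```python
from rackm import *
c=cams.get_image('wrist');save(cv2.resize(c['frame'],(768,576)),'w13.png')
c=cams.get_image('side');c=cams.get_image('side')
plan([.5635,-.2858,.042],-102.34)
```

```text
clock 22.27 tcp [ 0.5639 -0.2842  0.1637] jaw -102.24 q6 1.14 gap 0.0494 F [ 0.   0.3 -0.4]
shift [ 0.1217  0.0018 -0.0002] turn 0.0017 (half-turn alt -3.1399)
```

View pics/w13.png

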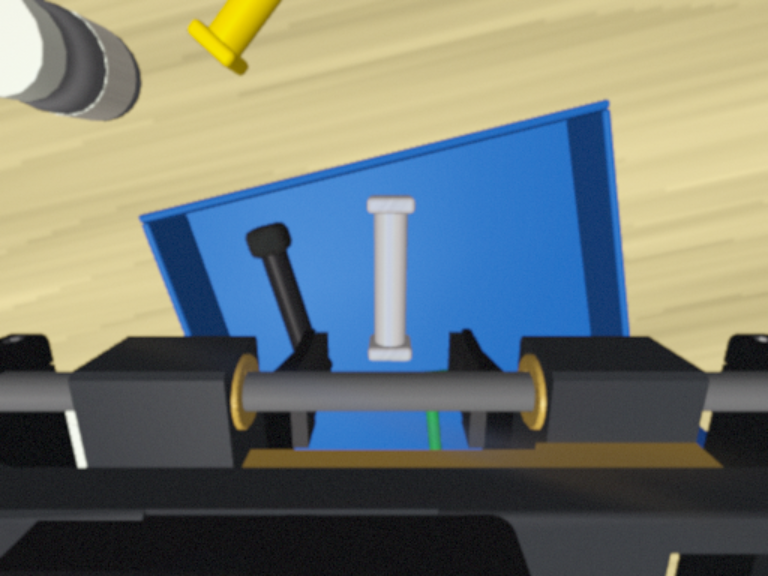

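The wrist view shows chrome rail A at (390,275), centred, with the plunger at (285,280) clear of the left finger. I grip it high, because the gripper body has to clear the handle when laying it in the slot next to the handle.

Emit:
carry_out([
  [[110,0.05,0.002,0,0],[110,0.09,0.002,0,0],[110,0.112,0.002,0,0],[110,0.12,0.002,0,0],[110,0.121,0.002,0,0],[110,0.121,0.002,0,0],[110,0.121,0.002,0,0]],
])

```text
clock: 23.15
eef_pos: [0.5649, -0.2885, 0.0448]
eef_rot: [-0.075, 0.704, -0.076, -0.702]
wrist_force: [-0.9, 0.1, 0.1]
finger_gap: 0.0493
```

Run:
```python
from rackm import *
plan([.5635,-.2858,.0415],-102.34)
```

```text
clock 23.15 tcp [ 0.5649 -0.2885  0.0448] jaw -102.32 q6 1.14 gap 0.0493 F [-0.9  0.1  0.1]
shift [ 0.0033 -0.0023  0.002 ] turn 0.0003 (half-turn alt -3.1413)
```

Emit:
carry_out([
  [[110,0.003,-0.001,0.001,0],[110,0.003,-0.001,0.001,0]],
])

```text
clock: 23.4
eef_pos: [0.5632, -0.2867, 0.0405]
eef_rot: [0.076, -0.703, 0.076, 0.703]
wrist_force: [0.2, 0.3, 0.7]
finger_gap: 0.0492
```

Emit:
carry_out([
  [[255,0,0,0,0],[255,0,0,0,0],[255,0,0,0,0],[255,0,0,0,0],[255,0,0,0,0],[255,0,0,0,0]],
], newtons=30)

```text
clock: 24.15
eef_pos: [0.5635, -0.2869, 0.0405]
eef_rot: [-0.076, 0.703, -0.076, -0.703]
wrist_force: [-0.6, -0.1, 0.4]
finger_gap: 0.0211
```

Emit:
carry_out([
  [[255,-0.02,0,0,0],[255,-0.05,0,0,0],[255,-0.09,0,0,0],[255,-0.13,0,0,0],[255,-0.15,0,0,0],[255,-0.15,0,0,0],[255,-0.15,0,0,0]],
])

```text
clock: 25.02
eef_pos: [0.5629, -0.2865, 0.1902]
eef_rot: [0.076, -0.703, 0.076, 0.703]
wrist_force: [0.7, -0.3, -0.7]
finger_gap: 0.0214
```

Run:
```python
from rackm import *
c=cams.get_image('wrist');save(cv2.resize(c['frame'],(768,576)),'w14.png')
c=cams.get_image('top'); ref,w=rackpose(c,'o_rk14.png'); 
plan([*(np.array([.4702,.0545])-.06*w),.19],-93.3)
```

```text
plate ctr [0.4741 0.1262] size [0.1191 0.1242] ref [0.4616 0.1269] yaw deg 86.63
clock 25.12 tcp [ 0.5627 -0.2863  0.1893] jaw -102.33 q6 1.14 gap 0.0211 F [-0.4  0.2 -1.5]
shift [-1.000e-04 -3.226e-01  1.039e-01] turn -0.1576 (half-turn alt 2.9840)
```

View pics/w14.png

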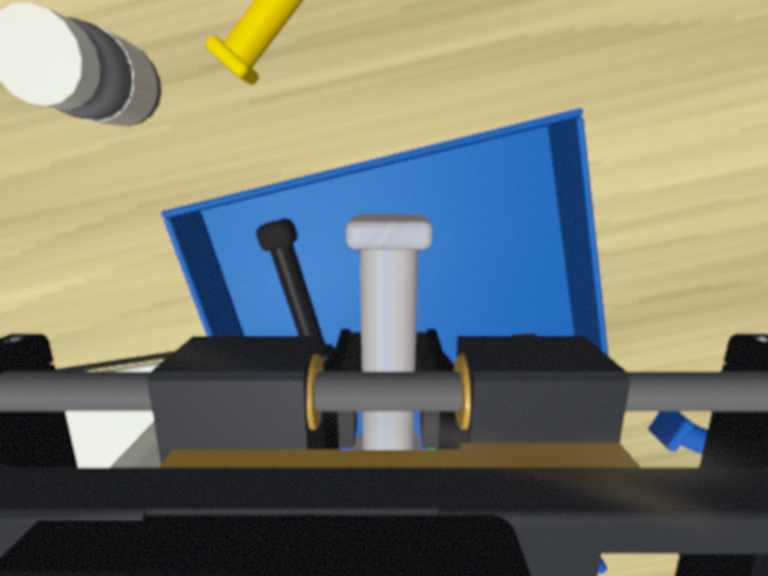

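View pics/o_rk14.png

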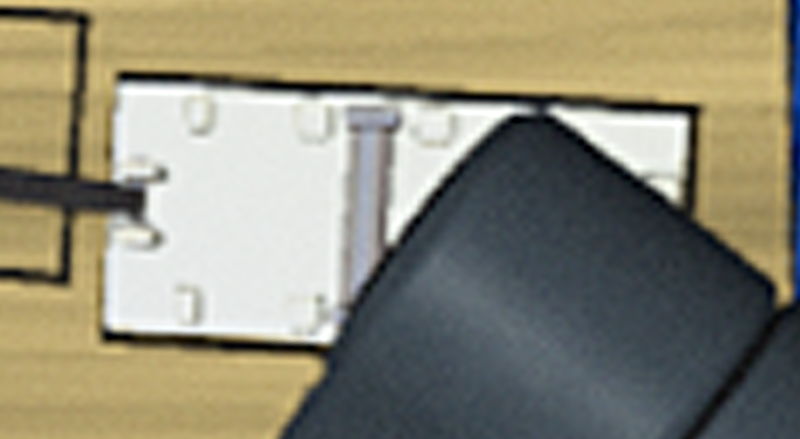

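Rail A is held level. The rack hasn't moved: its corners are at the same pixels as before. The automatic fit is spoiled by the arm covering part of it, so I ignore that reading.

Emit:
carry_out([
  [[255,0,-0.04,0.012,-0.02],[255,0,-0.09,0.028,-0.05],[255,0,-0.14,0.045,-0.08],[255,0,-0.19,0.06,-0.11],[255,0,-0.24,0.077,-0.14],[255,0,-0.29,0.094,-0.158],[255,0,-0.323,0.104,-0.158],[255,0,-0.323,0.104,-0.158],[255,0,-0.323,0.104,-0.158],[255,0,-0.323,0.104,-0.158]],
])

```text
clock: 26.38
eef_pos: [0.5311, 0.0496, 0.1902]
eef_rot: [0.021, -0.707, 0.021, 0.707]
wrist_force: [0.7, -0.0, -1.0]
finger_gap: 0.0211
```

Run:
```python
from rackm import *
c=cams.get_image('wrist');save(cv2.resize(c['frame'],(768,576)),'w15.png')
w=np.array([.058,.9983])
plan([*(np.array([.4702,.0545])-.06*w),.06],-93.3)
```

```text
clock 26.43 tcp [0.5311 0.0496 0.1903] jaw -93.39 q6 1.51 gap 0.0208 F [-0.1  0.5  0.1]
shift [0.1303 0.0587 0.061 ] turn -0.0015 (half-turn alt 3.1401)
```

View pics/w15.png

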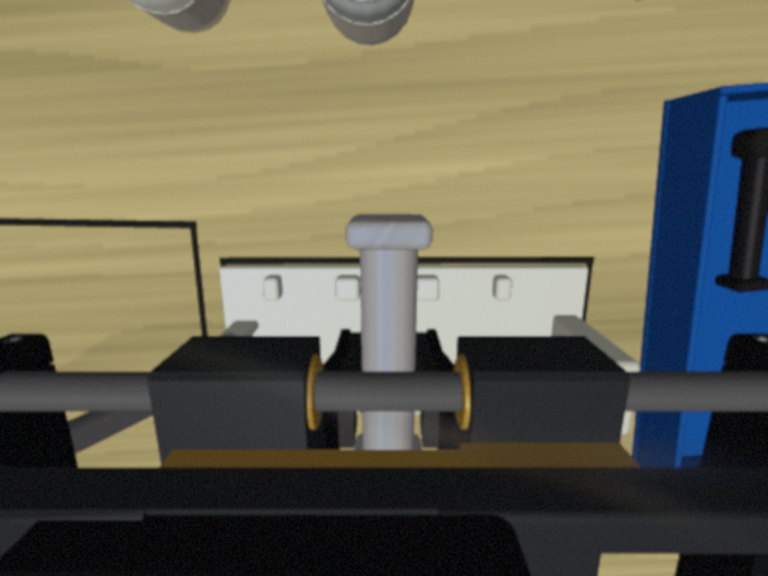

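That planning step used the spoiled fit's direction, so the arm ended above the wrong spot, still high and touching nothing. I correct it using the earlier yaw of -3.3°.

Emit:
carry_out([
  [[255,0,0.03,0.03,0],[255,0,0.058,0.06,-0.001],[255,0,0.058,0.061,-0.001],[255,0.05,0.058,0.061,-0.001],[255,0.05,0.058,0.061,-0.001],[255,0.05,0.058,0.061,-0.001]],
])

```text
clock: 27.18
eef_pos: [0.4677, -0.0038, 0.1412]
eef_rot: [-0.02, 0.707, -0.02, -0.706]
wrist_force: [0.8, 0.1, -1.7]
finger_gap: 0.0208
```

Run:
```python
from rackm import *
c=cams.get_image('wrist');save(cv2.resize(c['frame'],(768,576)),'w16.png')
w=np.array([.058,.9983])
plan([*(np.array([.4702,.0545])-.06*w),.06],-93.3)
```

```text
clock 27.23 tcp [ 0.468  -0.0038  0.1417] jaw -93.21 q6 1.38 gap 0.0211 F [ 0.4 -1.3 -1.5]
shift [0.0817 0.0016 0.0014] turn 0.0015 (half-turn alt -3.1401)
```

View pics/w16.png

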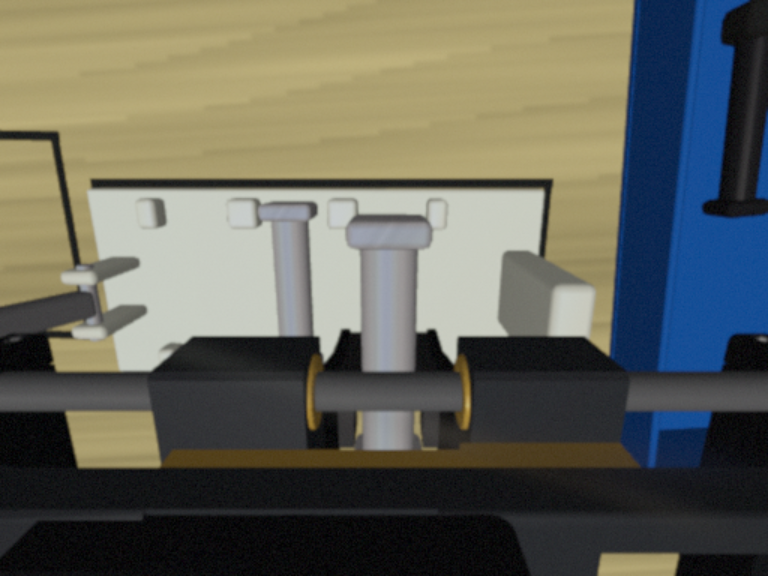

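Rail A (388) is over the slot next to the handle (inner tooth edges 357 and 428). Lowering to just above handle clearance.

Emit:
carry_out([
  [[255,0.03,0.0015,0.001,0],[255,0.055,0.0015,0.001,0],[255,0.07,0.0015,0.001,0],[255,0.078,0.0015,0.001,0],[255,0.08,0.0015,0.001,0],[255,0.08,0.0015,0.001,0],[255,0.08,0.0015,0.001,0]],
])

```text
clock: 28.1
eef_pos: [0.466, -0.0051, 0.0612]
eef_rot: [-0.02, 0.707, -0.02, -0.706]
wrist_force: [-0.4, -0.3, -0.7]
finger_gap: 0.0208
```

Run:
```python
from rackm import *
c=cams.get_image('wrist');save(cv2.resize(c['frame'],(768,576)),'w17.png')
c=cams.get_image('side');save(cv2.resize(c['frame'][180:290,150:310],(800,550),interpolation=cv2.INTER_CUBIC),'s17.png')
w=np.array([.058,.9983])
plan([*(np.array([.4702,.0545])-.06*w),.058],-93.3)
```

```text
clock 28.20 tcp [ 0.4658 -0.005   0.061 ] jaw -93.22 q6 1.38 gap 0.0213 F [ 0.7 -0.  -0.6]
shift [ 0.003   0.0003 -0.0009] turn 0.0014 (half-turn alt -3.1401)
```

View pics/w17.png

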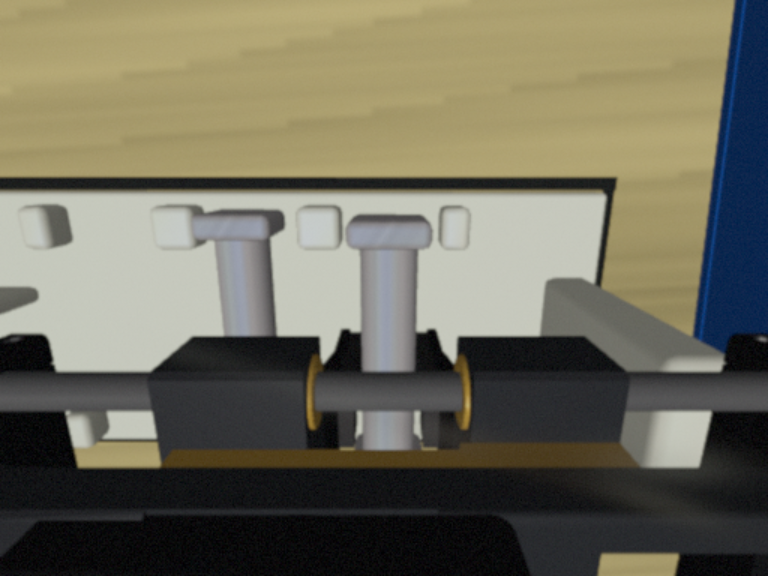

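View pics/s17.png

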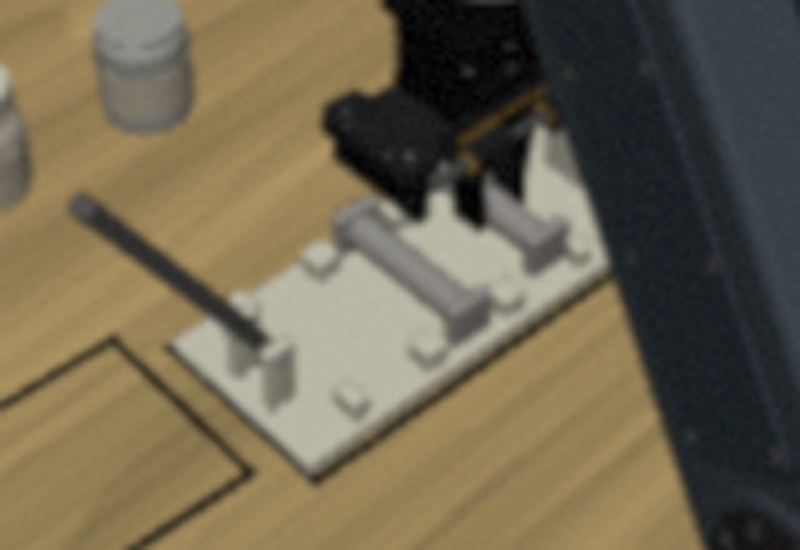

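Emit:
carry_out([
  [[255,0.0015,0,0,0],[255,0.003,0,0,0],[255,0.003,0,0,0]],
])

```text
clock: 28.58
eef_pos: [0.4654, -0.005, 0.0574]
eef_rot: [0.02, -0.707, 0.02, 0.707]
wrist_force: [0.2, 0.5, -1.3]
finger_gap: 0.0207
```

Run:
```python
from rackm import *
plan([.466,-.005,.0575],-93.3)
```

```text
clock 28.57 tcp [ 0.4654 -0.005   0.0574] jaw -93.22 q6 1.38 gap 0.0207 F [ 0.2  0.5 -1.3]
shift [-0.0001 -0.     -0.0006] turn 0.0014 (half-turn alt -3.1402)
```

Emit:
carry_out([
  [[140,0,0,0,0],[140,0,0,0,0],[140,0,0,0,0],[140,0,0,0,0],[140,-0.03,0,0,0],[140,-0.08,0,0,0],[140,-0.13,0,0,0],[140,-0.13,0,0,0]],
])

```text
clock: 29.58
eef_pos: [0.468, -0.0055, 0.191]
eef_rot: [-0.019, 0.71, -0.021, -0.704]
wrist_force: [-0.5, -0.6, -0.3]
finger_gap: 0.0394
```

Run:
```python
from rackm import *
c=cams.get_image('wrist');save(cv2.resize(c['frame'],(768,576)),'w18.png')
c=cams.get_image('side');save(cv2.resize(c['frame'][180:290,150:310],(800,550),interpolation=cv2.INTER_CUBIC),'s18.png')
plan([.466,-.005,.0575],-93.3)
```

```text
clock 29.68 tcp [ 0.4653 -0.005   0.1878] jaw -93.22 q6 1.38 gap 0.0394 F [-0.1 -0.7 -0.6]
shift [ 0.1303 -0.     -0.0006] turn 0.0015 (half-turn alt -3.1401)
```

View pics/w18.png

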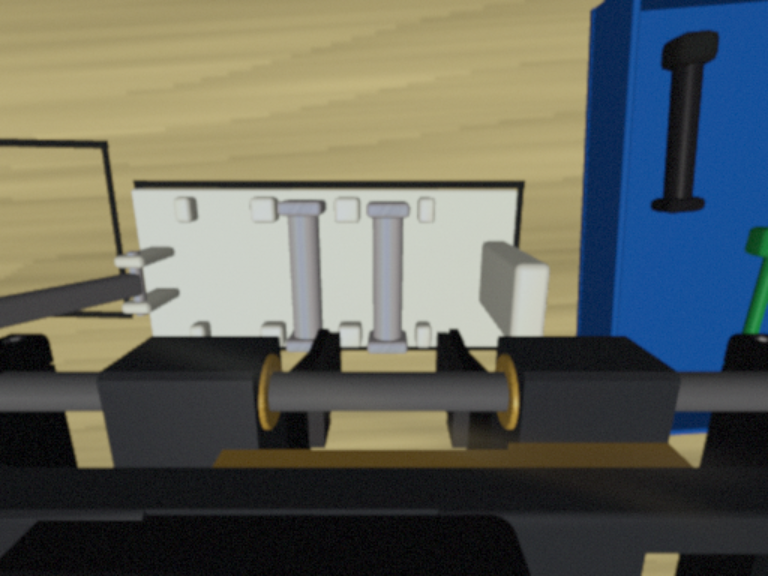

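View pics/s18.png

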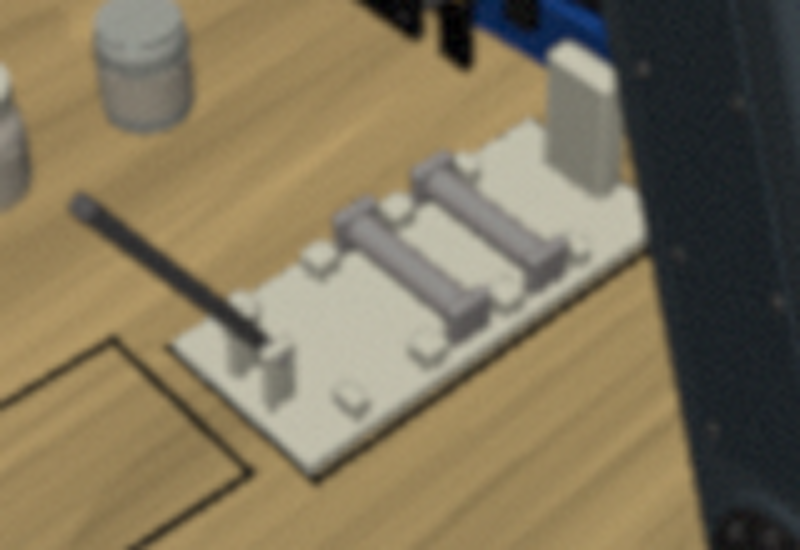

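Both rails lie seated in their own slots (side crop: bars at (410,265) and (490,215)), the clamp is still back and the rack hasn't moved. Next, swing the clamp down.

Emit:
carry_out([
  [[140,-0.05,0,0,-0.15],[60,-0.1,0,0,-0.3],[0,-0.1,-0.04,0,-0.48],[0,-0.1,-0.09,0,-0.66],[0,-0.1,-0.14,0,-0.84],[0,-0.1,-0.19,0.001,-1.02],[0,-0.1,-0.23,0.001,-1.2],[0,-0.1,-0.258,0.001,-1.38],[0,-0.1,-0.258,0.001,-1.571],[0,-0.1,-0.258,0.001,-1.571]],
])

```text
clock: 30.92
eef_pos: [0.478, 0.2527, 0.2852]
eef_rot: [-0.485, -0.513, -0.486, 0.516]
wrist_force: [0.6, 0.9, 0.6]
finger_gap: 0.0867
```

Emit:
carry_out([
  [[0,0,0,0,0],[0,0,0,0,0]],
])

```text
clock: 31.18
eef_pos: [0.479, 0.2521, 0.2871]
eef_rot: [-0.485, -0.514, -0.485, 0.515]
wrist_force: [-0.3, 0.5, -0.1]
finger_gap: 0.0868
```

Run:
```python
from rackm import *
c=cams.get_image('wrist');save(cv2.resize(c['frame'],(768,576)),'w19.png')
c=cams.get_image('top');rackpose(c);save(cv2.resize(c['frame'],(768,576)),'t19.png')
plan([.4833,.253,.2042],-3.3)
```

```text
plate ctr [0.4827 0.1354] size [0.1188 0.1253] ref [0.4702 0.1361] yaw deg 86.88
clock 31.27 tcp [0.4791 0.2522 0.2875] jaw -3.30 q6 0.34 gap 0.0872 F [-0.2 -0.9 -0.3]
shift [ 0.0833  0.0041 -0.001 ] turn -0.0000 (half-turn alt 3.1415)
```

View pics/w19.png

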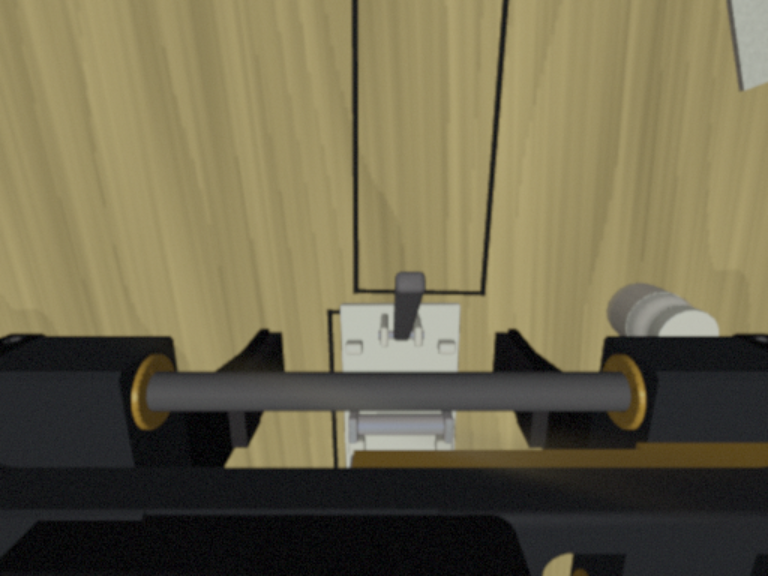

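View pics/t19.png

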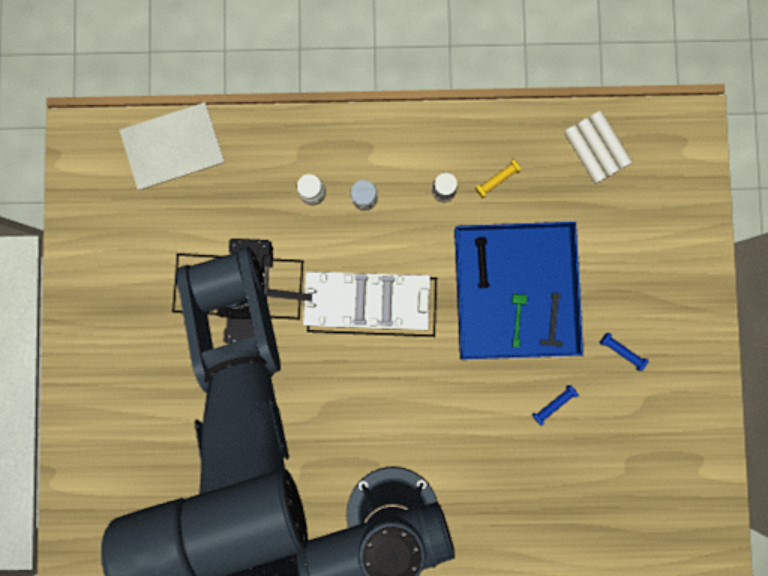

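The rack has been knocked: in t19 its right edge is at x≈430 instead of 436, and the tape shows along the right and bottom. I re-measure it.

```bash
cat > rackm.py <<'E'
from meas import *; from mv import *
def rackpose(c,pic=None,r=(.34,.60,-.16,.26)):
    im=ortho(c,.01,*r); s=.0005;x0,x1,y0,y1=r
    m=(im.min(2)>165).astype(np.uint8)
    m=cv2.morphologyEx(m,cv2.MORPH_OPEN,np.ones((21,21),np.uint8))
    n,l,st,ce=cv2.connectedComponentsWithStats(m); u=np.isin(l,[i for i in range(1,n) if st[i,4]>3000])
    p=np.argwhere(u)[:,::-1].astype(np.float32); (a,b),wh,an=cv2.minAreaRect(p); bx=cv2.boxPoints(((a,b),wh,an))
    e=sorted([(np.hypot(*(bx[j]-bx[j-1])),j) for j in range(4)])[-1][1]; d=bx[e]-bx[e-1]; w=np.array([-d[1],-d[0]])
    if w[1]<0:w=-w
    w/=np.hypot(*w); cx=np.array([x1-b*s,y1-a*s]); ref=cx+.0125*w
    print('plate ctr',cx.round(4),'size',(np.array(wh)*s).round(4),'ref',ref.round(4),'yaw deg %.2f'%np.degrees(-np.arctan2(w[0],w[1])))
    if pic:
        im=im.copy(); cv2.polylines(im,[bx.astype(int)],True,(255,0,0),1); save(im[:, :800],pic)
    return ref,w
E
python3 - <<'E'
from rackm import *
c=cams.get_image('top');rackpose(c,'o_rk19.png')
E
```

```text
plate ctr [0.478  0.0523] size [0.2864 0.1254] ref [0.4787 0.0648] yaw deg -3.12
```

View pics/o_rk19.png

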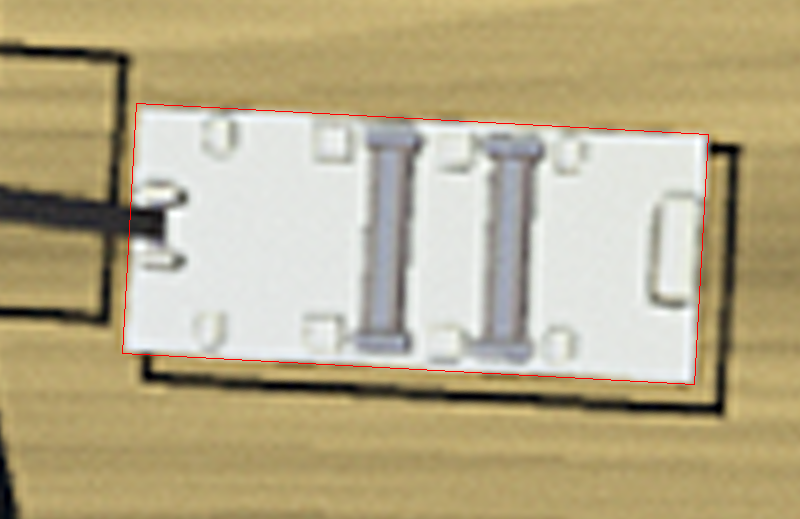

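Shifted about 9 mm in x and 10 mm in y. There is plenty of time, so I slide it back into the packing outline by its handle before clamping.

Emit:
carry_out([
  [[0,0,0,0.04,0.18],[0,0,0,0.09,0.36],[0,0,0,0.14,0.54],[0,0,0,0.19,0.72],[0,0.02,-0.005,0.24,0.9],[0,0.04,-0.005,0.29,1.08],[0,0.06,-0.01,0.32,1.26],[0,0.1,-0.01,0.327,1.44],[0,0.12,-0.01,0.327,1.568],[0,0.12,-0.01,0.327,1.568]],
])

```text
clock: 32.58
eef_pos: [0.4499, -0.0733, 0.1665]
eef_rot: [0.019, -0.706, 0.018, 0.708]
wrist_force: [0.4, -0.5, -0.4]
finger_gap: 0.0874
```

Emit:
carry_out([
  [[0,0,0,0,0],[0,0,0,0,0]],
])

```text
clock: 32.83
eef_pos: [0.4515, -0.0734, 0.1686]
eef_rot: [-0.018, 0.708, -0.019, -0.706]
wrist_force: [0.0, 0.3, -0.6]
finger_gap: 0.0868
```

```bash
cat > hand.py <<'E'
from rackm import *
def handle(pic=None):
    c=cams.get_image('wrist')
    if pic: save(cv2.resize(c['frame'],(768,576)),pic)
    P=cloud(c); k=(P[...,2]>.09)&(P[...,2]<.11)&(c['depth']>0)&(c['frame'].min(2)>120)
    n,l,st,ce=cv2.connectedComponentsWithStats(k.astype(np.uint8)); i=1+st[1:,4].argmax()
    pts=P[l==i]; r=cv2.minAreaRect(pts[:,:2].astype(np.float32)); print('handle',np.median(pts,0).round(4),r); return r
E
python3 - <<'E'
from hand import *
handle('w20.png'); plan([.4711,-.075,.086],-93.1)
E
```

```text
handle [ 0.4761 -0.0761  0.0998] ((0.4741734266281128, -0.0759379118680954), (0.01970672607421875, 0.04896216467022896), 87.71769714355469)
clock 32.88 tcp [ 0.4515 -0.0734  0.1686] jaw -92.98 q6 1.22 gap 0.0870 F [ 0.9 -0.8  0.1]
shift [ 0.0826  0.0005 -0.0195] turn 0.0020 (half-turn alt -3.1395)
```

View pics/w20.png

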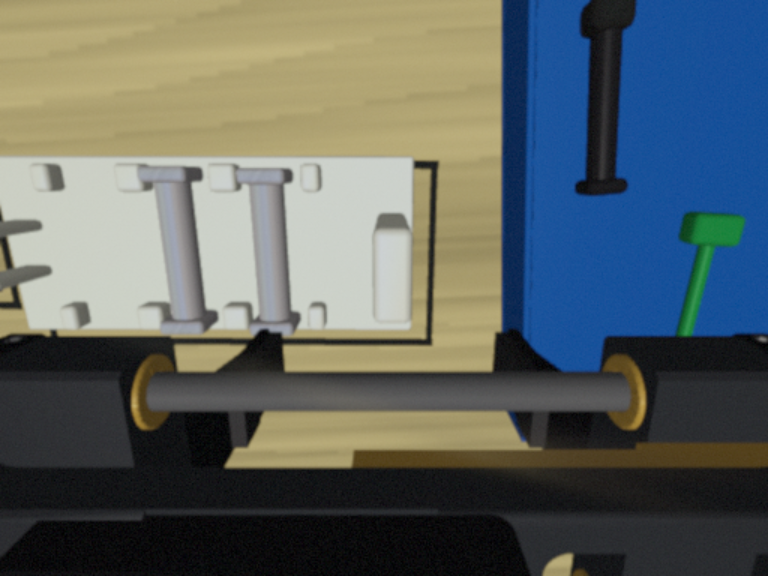

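Emit:
carry_out([
  [[0,0.01,0.001,-0.021,0],[0,0.05,0.001,-0.021,0],[0,0.075,0.001,-0.021,0],[120,0.083,0.001,-0.021,0],[255,0.083,0.001,-0.021,0],[255,0.083,0.001,-0.021,0],[255,0.083,0.001,-0.021,0],[255,0.083,0.001,-0.021,0],[255,0.083,0.001,-0.021,0],[255,0.083,0.001,-0.021,0]],
], newtons=30)

```text
clock: 34.12
eef_pos: [0.4717, -0.0754, 0.0846]
eef_rot: [-0.019, 0.707, -0.019, -0.707]
wrist_force: [0.1, -0.1, -0.8]
finger_gap: 0.0253
```

Emit:
carry_out([
  [[255,0,0,0,0],[255,0,0,0,0],[255,0,0,0,0],[255,0,0,0,0]],
])

```text
clock: 34.62
eef_pos: [0.4718, -0.0758, 0.0846]
eef_rot: [-0.019, 0.707, -0.019, -0.707]
wrist_force: [-0.8, -4.4, 0.5]
finger_gap: 0.0197
```

Run:
```python
from hand import *
s,e,M=pose(); plan([e[0]-.0093,e[1]-.0112,e[2]],-93.3)
```

```text
clock 34.62 tcp [ 0.4718 -0.0758  0.0846] jaw -93.04 q6 1.23 gap 0.0197 F [-0.8 -4.4  0.5]
shift [0.     0.0117 0.0087] turn 0.0046 (half-turn alt -3.1370)
```

Emit:
carry_out([
  [[255,0,0.004,0.003,0.002],[255,0,0.008,0.006,0.004],[255,0,0.012,0.009,0.005],[255,0,0.0125,0.009,0.005],[255,0,0.0125,0.009,0.005],[0,0,0.0125,0.009,0.005],[0,0,0.0125,0.009,0.005],[0,0,0.0125,0.009,0.005],[0,-0.04,0.0125,0.009,0.005],[0,-0.1,0.0125,0.009,0.005]],
])

```text
clock: 35.88
eef_pos: [0.4607, -0.0871, 0.1841]
eef_rot: [0.021, -0.705, 0.02, 0.709]
wrist_force: [0.9, -0.2, -0.4]
finger_gap: 0.0618
```

Emit:
carry_out([
  [[0,-0.06,0,0,-0.18],[0,-0.1,-0.04,0,-0.36],[0,-0.1,-0.09,0,-0.54],[0,-0.1,-0.14,0,-0.72],[0,-0.1,-0.19,0,-0.9],[0,-0.1,-0.24,0,-1.08],[0,-0.1,-0.28,0,-1.26],[0,-0.1,-0.32,0,-1.44],[0,-0.1,-0.338,0,-1.571],[0,-0.1,-0.338,0,-1.571]],
])

```text
clock: 37.12
eef_pos: [0.4812, 0.2508, 0.2842]
eef_rot: [-0.486, -0.514, -0.486, 0.514]
wrist_force: [-0.8, -0.3, -0.4]
finger_gap: 0.0871
```

Emit:
carry_out([
  [[0,0,0,0,0],[0,0,0,0,0]],
])

```text
clock: 37.38
eef_pos: [0.4816, 0.249, 0.2845]
eef_rot: [-0.485, -0.515, -0.485, 0.515]
wrist_force: [0.5, 0.3, -0.7]
finger_gap: 0.0867
```

Run:
```python
from hand import *
c=cams.get_image('top');ref,w=rackpose(c,'o_rk21.png'); xx=np.array([w[1],-w[0]])
c=cams.get_image('wrist');save(cv2.resize(c['frame'],(768,576)),'w21.png')
P=cloud(c);g=c['frame'].astype(int); lx=(P[...,:2]-ref)@xx; ly=(P[...,:2]-ref)@w
k=(abs(lx)<.03)&(ly>.1)&(ly<.24)&(P[...,2]>.1)&(P[...,2]<.24)&(g.max(2)<140)&(c['depth']>0)
print('clamp px',k.sum(), 'lx',np.median(lx[k]),'top z',np.percentile(P[k][:,2],99),'ly max',np.percentile(ly[k],99))
q=P[k]; print('ang', np.median(np.arctan2(q[:,2]-.047,.112-ly[k])[q[:,2]>.15]))
a=2.09; print(plan([*(ref+w*(.112-.178*np.cos(a))),.047+.178*np.sin(a)+.006],-3.3))
```

```text
plate ctr [0.4701 0.042 ] size [0.2852 0.124 ] ref [0.4709 0.0545] yaw deg -3.62
clamp px 624 lx 0.003636987896683309 top z 0.2131648149179439 ly max 0.20958481063849932
ang 2.0641947508739404
clock 37.48 tcp [0.4818 0.2491 0.2846] jaw -3.44 q6 0.33 gap 0.0870 F [ 0.2  0.5 -0.2]
shift [ 0.0771  0.0014 -0.0054] turn -0.0024 (half-turn alt 3.1392)
(array([ 0.07707676,  0.00141637, -0.00542164]), np.float64(-0.0023582972200238673))
```

View pics/w21.png

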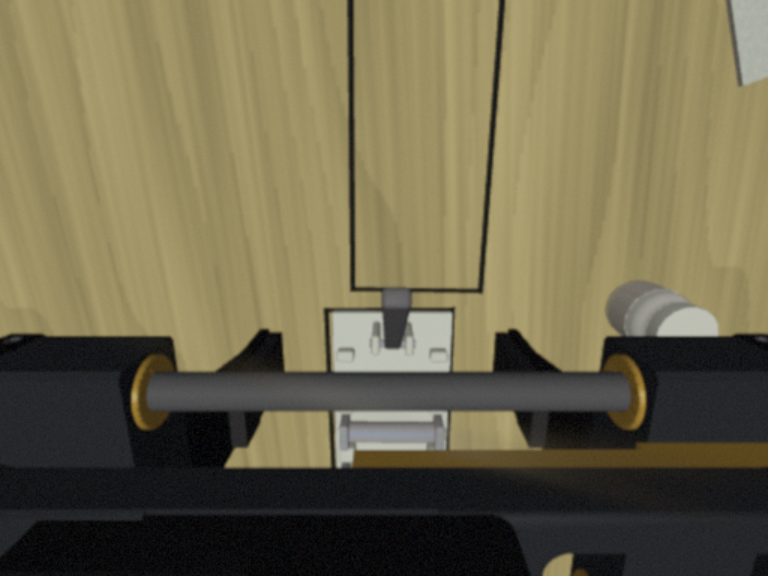

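View pics/o_rk21.png

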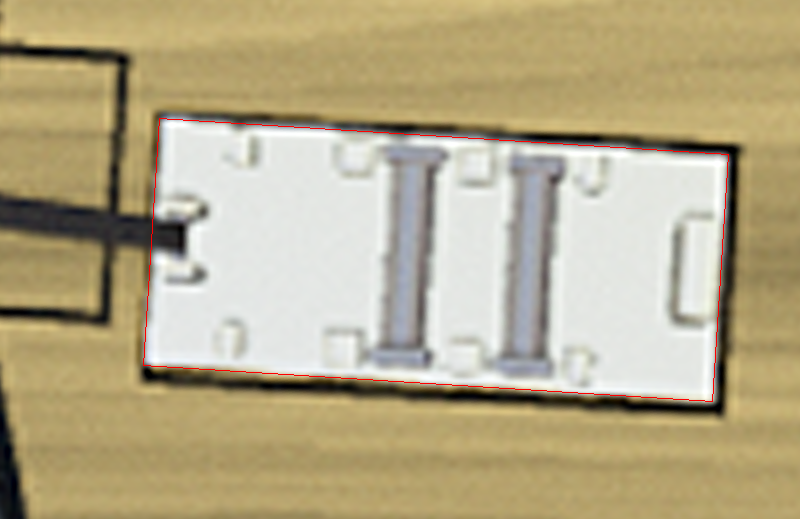

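The rack stands inside the packing outline again (red fit inside the tape), with both rails seated. Gripping the clamp tip at (396,300).

Emit:
carry_out([
  [[0,0.03,0.002,-0.005,0],[0,0.06,0.002,-0.005,0],[0,0.077,0.002,-0.005,0],[100,0.077,0.002,-0.005,0],[255,0.077,0.002,-0.005,0],[255,0.077,0.002,-0.005,0],[255,0.077,0.002,-0.005,0],[255,0.077,0.002,-0.005,0],[255,0.077,0.002,-0.005,0],[255,0.077,0.002,-0.005,0]],
], newtons=4)

```text
clock: 38.72
eef_pos: [0.484, 0.2549, 0.2076]
eef_rot: [0.485, 0.514, 0.485, -0.514]
wrist_force: [-0.3, -0.2, -0.9]
finger_gap: 0.0248
```

Emit:
carry_out([
  [[255,0,0,0,0],[255,0,0,0,0],[255,0,0,0,0],[255,0,0,0,0]],
])

```text
clock: 39.22
eef_pos: [0.4844, 0.255, 0.2076]
eef_rot: [0.485, 0.515, 0.485, -0.514]
wrist_force: [0.8, -0.2, -0.6]
finger_gap: 0.016
```

```bash
cat > arc.py <<'E'
from rackm import *
def arc(a0s=None,a1=0.,n=17,dr=0):
    s,e,M=pose();ref=np.array([.4709,.0545]);ps=np.radians(-3.4);yx=np.array([-np.sin(ps),np.cos(ps)])
    print(e.round(4),'gap',s['finger_gap'],s['wrist_force'].round(1),s['clock'])
    hy=.112; ly=(e[:2]-ref)@yx; hz=.047; g=e-[0,0,.006]
    r=np.hypot(hy-ly,g[2]-hz); t0=np.arctan2(g[2]-hz,hy-ly); print('r',r,'t0',t0)
    for t in np.linspace(t0,a1,n+1)[1:]:
        y=hy-(r+dr)*np.cos(t); z=hz+(r+dr)*np.sin(t); dw=np.array([*(yx*(y-ly)),z-g[2]]); print(round(t,2),(M.T@dw).round(3).tolist())
E
python3 - <<'E'
from arc import *
arc()
E
```

```text
[0.4844 0.255  0.2076] gap 0.015956577887259963 [ 0.8 -0.2 -0.6] 39.225
r 0.1783867755514766 t0 2.0925739891914414
1.97 [-0.01, -0.0, 0.02]
1.85 [-0.017, -0.0, 0.04]
1.72 [-0.022, -0.0, 0.062]
1.6 [-0.024, -0.0, 0.084]
1.48 [-0.023, -0.0, 0.106]
1.35 [-0.02, -0.0, 0.127]
1.23 [-0.014, -0.0, 0.148]
1.11 [-0.005, -0.0, 0.169]
0.98 [0.006, -0.0, 0.188]
0.86 [0.019, -0.0, 0.205]
0.74 [0.034, -0.0, 0.221]
0.62 [0.052, -0.0, 0.235]
0.49 [0.07, -0.0, 0.246]
0.37 [0.09, -0.0, 0.255]
0.25 [0.111, -0.0, 0.262]
0.12 [0.133, -0.0, 0.266]
0.0 [0.155, -0.0, 0.267]
```

Emit:
carry_out([
  [[255,-0.009,0,0.02,0],[255,-0.016,0,0.04,0],[255,-0.021,0,0.062,0],[255,-0.023,0,0.084,0],[255,-0.022,0,0.106,0],[255,-0.019,0,0.127,0],[255,-0.013,0,0.148,0],[255,-0.005,0,0.169,0]],
], newtons=3)

```text
clock: 40.22
eef_pos: [0.4729, 0.0847, 0.2125]
eef_rot: [-0.484, -0.514, -0.485, 0.515]
wrist_force: [1.4, 2.5, -3.0]
finger_gap: 0.0164
```

Emit:
carry_out([
  [[255,0.011,0,0.019,0],[255,0.024,0,0.036,0],[255,0.039,0,0.052,0],[255,0.057,0,0.066,0],[255,0.075,0,0.077,0],[255,0.095,0,0.086,0],[255,0.095,0,0.086,0]],
])

```text
clock: 41.1
eef_pos: [0.4684, -0.001, 0.1171]
eef_rot: [-0.484, -0.514, -0.485, 0.515]
wrist_force: [0.9, -1.6, -0.5]
finger_gap: 0.0162
```

Run:
```python
from arc import *
arc(n=3)
c=cams.get_image('side');save(cv2.resize(c['frame'][160:290,150:310],(738,600),interpolation=cv2.INTER_CUBIC),'s22.png')
```

```text
[ 0.4684 -0.001   0.1171] gap 0.016234673505147713 [ 0.9 -1.6 -0.5] 41.1
r 0.17941064856154162 t0 0.36552847676706307
0.24 [0.021, 0.0, 0.007]
0.12 [0.042, 0.0, 0.011]
0.0 [0.064, 0.0, 0.012]
```

View pics/s22.png

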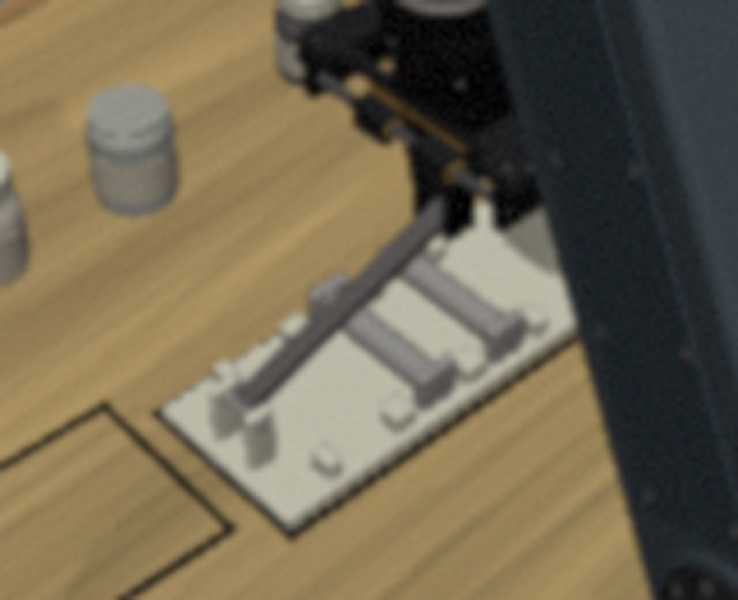

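The side view shows the clamp at about 0.37 rad above the rails, with the fingers at the tip. I open, then press it down with closed fingertips between the rails so the fingers can't touch them.

Emit:
carry_out([
  [[140,0,0,0,0],[140,0,0,0,0],[140,-0.02,0,0,0],[140,-0.05,0,0,0],[255,-0.05,0,-0.015,0],[255,-0.05,0,-0.03,0],[255,-0.05,0,-0.03,0],[255,-0.05,0,-0.03,0],[255,-0.05,0,-0.03,0],[255,-0.05,0,-0.03,0]],
], newtons=10)

```text
clock: 42.4
eef_pos: [0.4709, 0.03, 0.1673]
eef_rot: [-0.485, -0.514, -0.485, 0.515]
wrist_force: [-0.0, 0.3, 0.5]
finger_gap: 0.0008
```

Run:
```python
from arc import *
s,e,M=pose();ref=np.array([.4709,.0545]);ps=np.radians(-3.4);yx=np.array([-np.sin(ps),np.cos(ps)]);xx=np.array([yx[1],-yx[0]])
print('ly',(e[:2]-ref)@yx,'lx',(e[:2]-ref)@xx)
plan([e[0],e[1],.078],-3.4)
c=cams.get_image('wrist');save(cv2.resize(c['frame'],(768,576)),'w23.png')
```

```text
ly -0.024476615045265757 lx 0.0014621500338936522
clock 42.40 tcp [0.4709 0.03   0.1673] jaw -3.35 q6 -0.12 gap 0.0008 F [-0.   0.3  0.5]
shift [0.0893 0.     0.    ] turn 0.0008 (half-turn alt -3.1408)
```

View pics/w23.png

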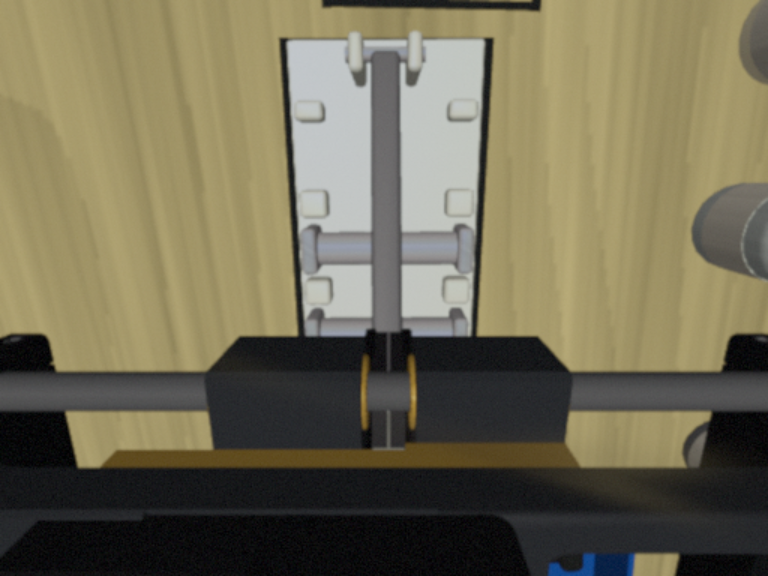

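The closed fingertips sit over the clamp bar at (387,330), between the two rails. Pressing down.

Emit:
carry_out([
  [[255,0.025,0,0,0],[255,0.045,0,0,0],[255,0.06,0,0,0],[255,0.07,0,0,0],[255,0.078,0,0,0],[255,0.084,0,0,0],[255,0.087,0,0,0],[255,0.089,0,0,0],[255,0.09,0,0,0],[255,0.09,0,0,0]],
])

```text
clock: 43.7
eef_pos: [0.4711, 0.0303, 0.0782]
eef_rot: [0.486, 0.514, 0.485, -0.514]
wrist_force: [-0.3, -0.3, 4.4]
finger_gap: 0.0001
```

Emit:
carry_out([
  [[255,0.001,0,0,0],[255,0.0015,0,0,0],[255,0.0015,0,0,0]],
])

```text
clock: 44.08
eef_pos: [0.4711, 0.0303, 0.0778]
eef_rot: [0.486, 0.515, 0.485, -0.514]
wrist_force: [-2.2, -0.4, 14.6]
finger_gap: 0.0006
```

Emit:
carry_out([
  [[255,-0.02,0,0,0],[255,-0.07,0,0,0],[255,-0.1,0,0,0],[120,-0.1,0,0.04,0.15],[60,-0.1,0,0.08,0.3],[0,-0.1,0,0.11,0.48],[0,-0.1,0,0.115,0.66],[0,-0.1,0,0.115,0.84],[0,-0.1,0,0.115,1.02],[0,-0.1,0,0.115,1.2]],
])

```text
clock: 45.32
eef_pos: [0.4641, -0.0845, 0.1762]
eef_rot: [0.108, 0.699, 0.108, -0.699]
wrist_force: [0.5, -0.1, -0.4]
finger_gap: 0.0629
```

Emit:
carry_out([
  [[0,0,0,0,0.18],[0,0,0,0,0.36],[0,0,0,0,0.37],[0,0,0,0,0.37]],
])

```text
clock: 45.82
eef_pos: [0.4642, -0.0845, 0.1761]
eef_rot: [-0.019, 0.707, -0.019, -0.707]
wrist_force: [0.3, 0.5, -0.1]
finger_gap: 0.0864
```

Run:
```python
from hand import *
handle('w24.png')
c=cams.get_image('top');save(cv2.resize(c['frame'],(768,576)),'t24.png'); rackpose(c,'o_rk24.png')
c=cams.get_image('side');save(cv2.resize(c['frame'][160:290,150:310],(738,600),interpolation=cv2.INTER_CUBIC),'s24.png')
P=cloud(c);g=c['frame'].astype(int);ref=np.array([.4709,.0545]);ps=np.radians(-3.4);w=np.array([-np.sin(ps),np.cos(ps)]);xx=np.array([w[1],-w[0]])
lx=(P[...,:2]-ref)@xx; ly=(P[...,:2]-ref)@w
k=(abs(lx)<.02)&(P[...,2]>.046)&(P[...,2]<.15)&(g.max(2)<140)&(c['depth']>0)
for a in np.arange(-.08,.1,.02):
    q=k&(ly>=a)&(ly<a+.02); print(round(a,2),q.sum(),np.median(P[q][:,2]).round(4) if q.sum() else None)
plan([.4625,-.0855,.086],-93.4)
```

```text
handle [ 0.4672 -0.0864  0.0999] ((0.4655825197696686, -0.08647481352090836), (0.019894106313586235, 0.04874590039253235), 87.64553833007812)
plate ctr [0.469  0.0423] size [0.2839 0.1244] ref [0.4696 0.0548] yaw deg -2.91
-0.08 25 0.0516
-0.06 31 0.0518
-0.04 33 0.052
-0.02 32 0.0522
0.0 36 0.0523
0.02 35 0.052
0.04 37 0.0514
0.06 38 0.052
0.08 37 0.0521
clock 45.98 tcp [ 0.4643 -0.0845  0.1761] jaw -93.20 q6 1.21 gap 0.0867 F [-0.2 -0.1  0.2]
shift [0.0901 0.0011 0.0017] turn 0.0034 (half-turn alt -3.1382)
```

View pics/w24.png

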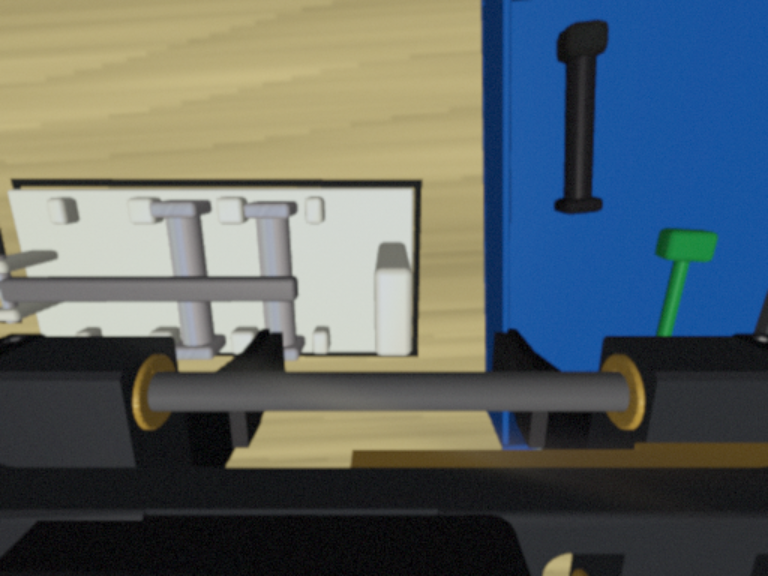

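View pics/s24.png

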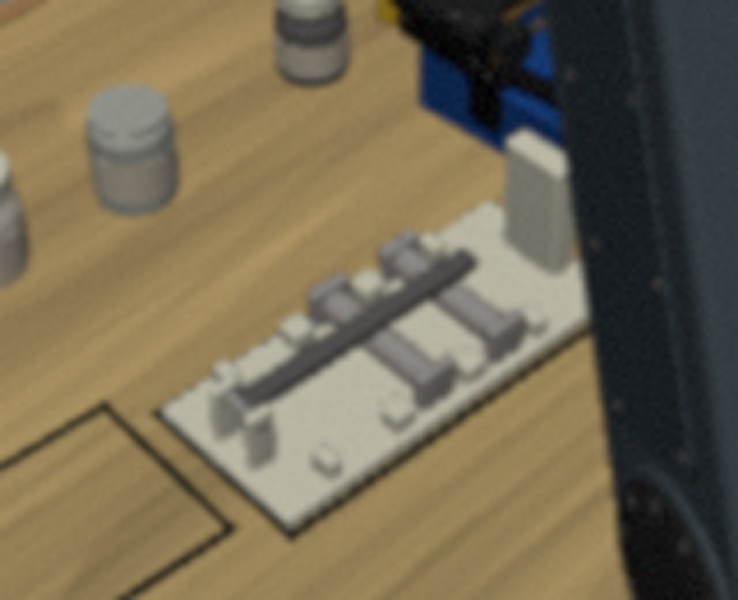

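View pics/t24.png

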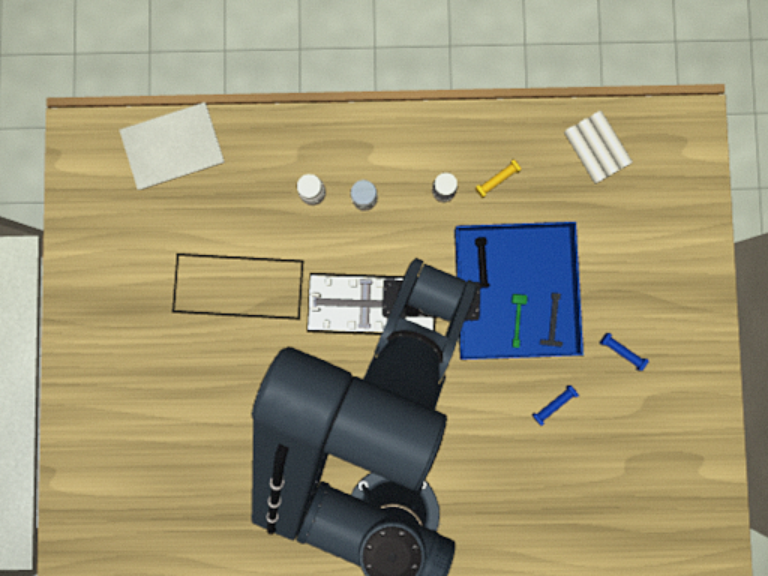

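The clamp lies level over both rails: its upper face is at 0.052 along its whole length. Now grip the handle and slide back.

Emit:
carry_out([
  [[0,0.03,0.0015,0,0],[0,0.06,0.0015,0,0],[60,0.08,0.0015,0,0],[120,0.09,0.0015,0,0],[255,0.09,0.0015,0,0],[255,0.09,0.0015,0,0],[255,0.09,0.0015,0,0],[255,0.09,0.0015,0,0],[255,0.09,0.0015,0,0],[255,0.09,0.0015,0,0]],
], newtons=35)

```text
clock: 47.22
eef_pos: [0.4644, -0.0864, 0.0863]
eef_rot: [-0.02, 0.707, -0.02, -0.707]
wrist_force: [-1.2, -2.0, 2.3]
finger_gap: 0.0197
```

Emit:
carry_out([
  [[255,0,0,0,0],[255,0,0,0,0],[255,0,0,0,0]],
])

```text
clock: 47.6
eef_pos: [0.4644, -0.0864, 0.0863]
eef_rot: [-0.02, 0.707, -0.02, -0.707]
wrist_force: [-1.0, -3.1, 4.2]
finger_gap: 0.0196
```

Run:
```python
from hand import *
# storage ref/handle target and packing estimates
def hnd(ref,y): y=np.radians(y); return np.array(ref)-.14*np.array([-np.sin(y),np.cos(y)])
t=hnd([.5184,.3610],-4.364); p=hnd([.4702,.0548],-3.2); print('handle target',t,'est now',p)
s,e,M=pose(); d=t-p; print(plan([e[0]+d[0],e[1]+d[1],e[2]],-93.2-1.16)); plan([*t,e[2]],-94.364)
```

```text
handle target [0.50774704 0.22140589] est now [ 0.46238499 -0.08498171]
clock 47.60 tcp [ 0.4644 -0.0864  0.0863] jaw -93.25 q6 1.21 gap 0.0196 F [-1.  -3.1  4.2]
shift [-2.000e-04 -3.085e-01 -2.790e-02] turn 0.0193 (half-turn alt -3.1222)
(array([-1.84546256e-04, -3.08467217e-01, -2.79109248e-02]), np.float64(0.0193461833004154))
clock 47.60 tcp [ 0.4644 -0.0864  0.0863] jaw -93.25 q6 1.21 gap 0.0196 F [-1.  -3.1  4.2]
shift [-2.000e-04 -3.098e-01 -2.580e-02] turn 0.0194 (half-turn alt -3.1222)
```

Emit:
carry_out([
  [[255,0,-0.02,-0.002,0],[255,0,-0.055,-0.005,0],[255,0,-0.09,-0.008,0.005],[255,0,-0.125,-0.011,0.01],[255,0,-0.16,-0.014,0.014],[255,0,-0.195,-0.018,0.019],[255,0,-0.23,-0.021,0.019],[255,0,-0.265,-0.024,0.019],[255,0,-0.295,-0.027,0.019],[255,0,-0.308,-0.028,0.019]],
])

```text
clock: 48.85
eef_pos: [0.5092, 0.2196, 0.0863]
eef_rot: [0.025, -0.706, 0.027, 0.707]
wrist_force: [-1.4, -11.5, 6.8]
finger_gap: 0.0198
```

Emit:
carry_out([
  [[255,0,0,0,0],[255,0,0,0,0]],
])

```text
clock: 49.1
eef_pos: [0.5095, 0.2209, 0.0863]
eef_rot: [-0.028, 0.707, -0.026, -0.707]
wrist_force: [-0.4, 4.0, 5.9]
finger_gap: 0.0196
```

Run:
```python
from hand import *
c=cams.get_image('top'); rackpose(c,'o_rk25.png',(.36,.64,.13,.53))
save(cv2.resize(c['frame'],(768,576)),'t25.png')
c=cams.get_image('side');save(cv2.resize(c['frame'][225:345,70:210],(700,600),interpolation=cv2.INTER_CUBIC),'s25.png')
plan([.5077,.2214,.086],-94.364)
```

```text
plate ctr [0.5223 0.4326] size [0.1177 0.1244] ref [0.5099 0.4334] yaw deg 86.44
clock 49.20 tcp [0.5095 0.2209 0.0863] jaw -94.38 q6 1.85 gap 0.0196 F [-1.1  4.8  4.6]
shift [ 0.0003 -0.0004  0.0019] turn -0.0003 (half-turn alt 3.1413)
```

View pics/o_rk25.png

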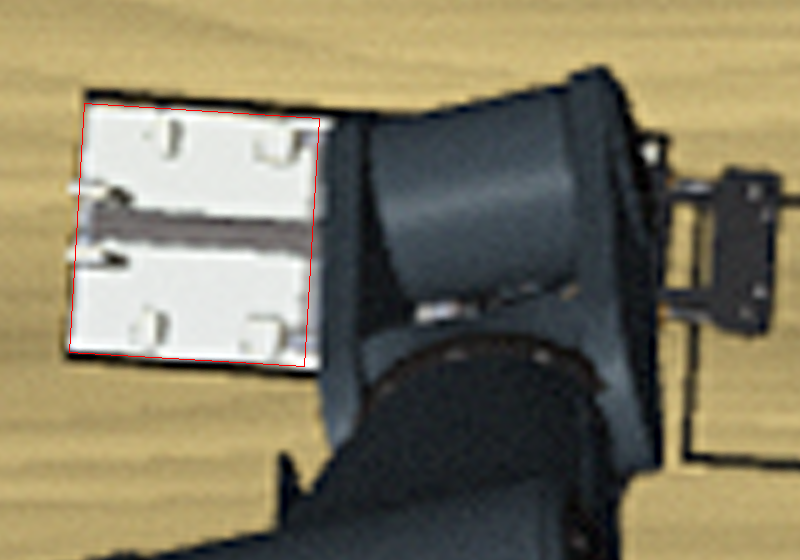

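View pics/s25.png

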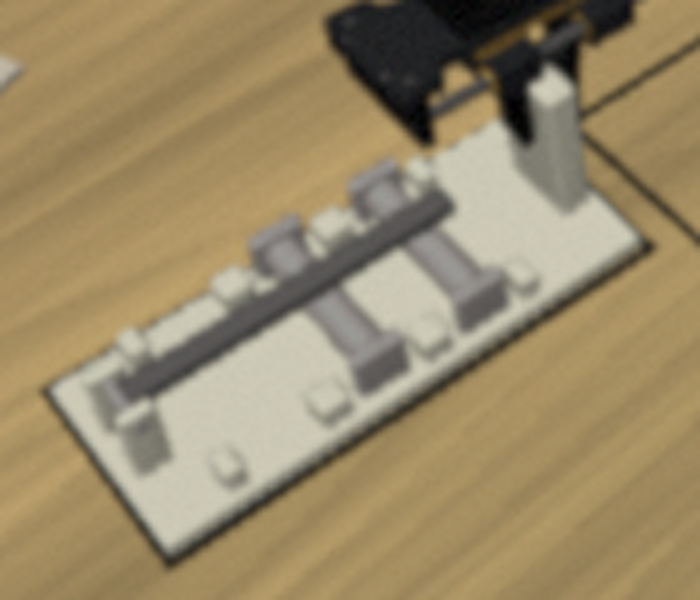

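The rack is within the storage outline. I release and back off for a clear measurement.

Emit:
carry_out([
  [[0,0,0,0,0],[0,0,0,0,0],[0,0,0,0,0],[0,0,0,0,0],[0,-0.04,0,0,0],[0,-0.1,0,0,0],[0,-0.1,0.06,0,0],[0,-0.1,0.12,0,0],[0,-0.1,0.18,0,0],[0,-0.1,0.24,0,0]],
])

```text
clock: 50.45
eef_pos: [0.4912, -0.0212, 0.1862]
eef_rot: [-0.027, 0.707, -0.027, -0.706]
wrist_force: [0.2, -0.2, 0.5]
finger_gap: 0.0869
```

```bash
cat > fin.py <<'E'
from hand import *
def lines(c,r=(.38,.62,.17,.53)):
    """edge lines of plate (z=.01) by polyfit"""
    x0,x1,y0,y1=r; s=.0005; im=ortho(c,.01,*r); L=im.min(2).astype(float)
    def cross(v,th=165,first=True):
        k=np.where((v[:-1]<th)&(v[1:]>=th))[0]
        return None if len(k)==0 else k[0]+(th-v[k[0]])/(v[k[0]+1]-v[k[0]])
    def rob(p):
        p=np.array(p)
        for _ in range(4):
            a=np.polyfit(p[:,0],p[:,1],1); d=p[:,1]-np.polyval(a,p[:,0]); p=p[abs(d)<max(2*d.std(),.6)]
        return a,len(p)
    H,W=L.shape; U=range(110,620,4); 
    t=[(u,q) for u in U if (q:=cross(L[:,u])) is not None]; b=[(u,H-1-q) for u in U if (q:=cross(L[::-1,u])) is not None]
    V=list(range(110,160,3))+list(range(300,360,3))+list(range(160,300,4))
    l=[(v,q) for v in range(130,340,4) if (q:=cross(L[v])) is not None]; rr=[(v,W-1-q) for v in range(130,340,4) if (q:=cross(L[v,::-1])) is not None]
    out={}
    for n,p in (('top',t),('bot',b),('left',l),('right',rr)):
        a,k=rob(p); out[n]=a; print(n,'slope deg %.2f'%np.degrees(np.arctan(a[0])),'off',a[1].round(1),k)
    return out,im
E
python3 - <<'E'
from fin import *
c=cams.get_image('top'); rackpose(c,'o_rk26.png',(.38,.64,.14,.53)); lines(c); save(cv2.resize(c['frame'],(768,576)),'t26.png')
E
```

```text
plate ctr [0.5163 0.3493] size [0.2853 0.1247] ref [0.5171 0.3618] yaw deg -3.94
top slope deg 4.01 off 57.8 114
bot slope deg 4.18 off 303.9 127
left slope deg -2.25 off 83.3 39
right slope deg -3.46 off 658.4 44
```

View pics/o_rk26.png

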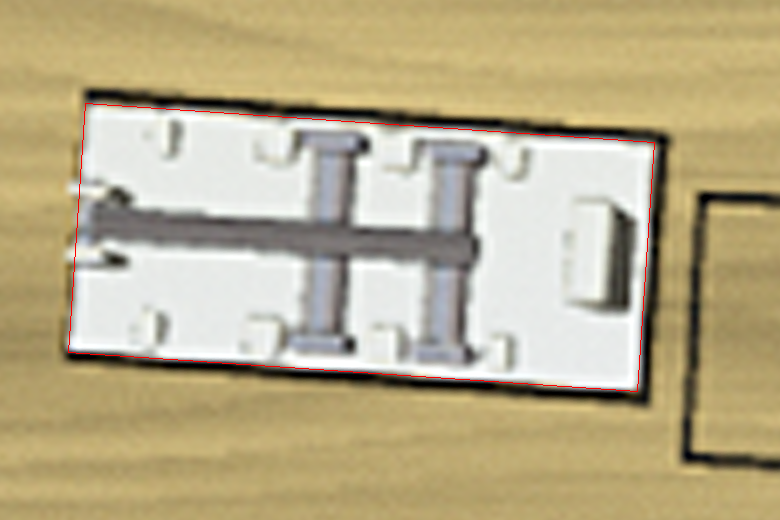

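View pics/t26.png

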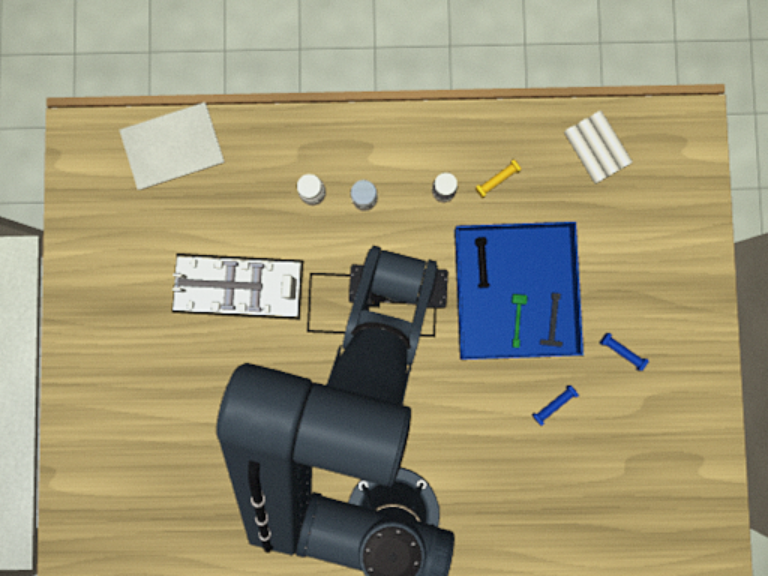

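Run:
```python
from hand import *
c=cams.get_image('side');save(cv2.resize(c['frame'][225:345,70:210],(700,600),interpolation=cv2.INTER_CUBIC),'s27.png')
P=cloud(c);g=c['frame'].astype(int);ref=np.array([.5175,.3615]);ps=np.radians(-4.1);w=np.array([-np.sin(ps),np.cos(ps)]);xx=np.array([w[1],-w[0]])
lx=(P[...,:2]-ref)@xx; ly=(P[...,:2]-ref)@w
k=(abs(lx)<.02)&(P[...,2]>.046)&(P[...,2]<.15)&(g.max(2)<140)&(c['depth']>0)
print([float(np.median(P[k&(ly>=a)&(ly<a+.02)][:,2]).round(4)) for a in np.arange(-.08,.1,.02)])
```

```text
[0.0518, 0.0522, 0.0528, 0.0518, 0.0522, 0.0518, 0.0527, 0.0524, 0.0524]
```

View pics/s27.png

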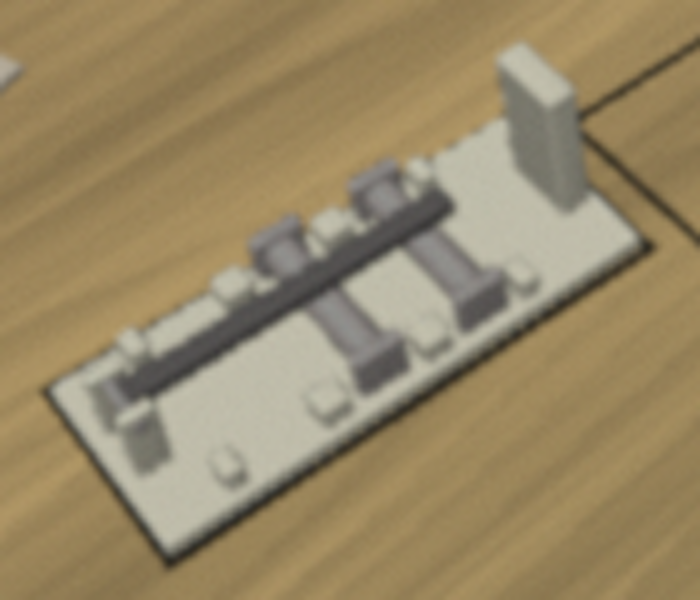

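The side crop shows the rack parallel to the tape of the storage outline, with both rails seated and the clamp level over them. In the top view the jars, tin and other crate parts are at their starting pixels. Handing in.

```bash
python3 -c "
from cell import arm
print(arm.finish_job(), arm.sense()['clock'])"
```

```text
the job is handed in; nothing more can be done
the job is handed in; nothing more can be done
```

The rack is back in the storage outline with both chrome rail pieces in slots of their own and the clamp down over them. I handed the job in at about 50 s of the 208 s allowed.

- **What I did:** I slid the rack to the packing outline, swung the clamp back to about 2.1 rad and put the two rails into the middle and handle-side slots. I then closed the clamp, pressing it to its stop (14.6 N), and slid the rack back to storage.
- **Knock:** The rack was pushed about 1 cm aside after loading. I slid it back into the packing outline by its handle before closing the clamp.
- **Dropped rail:** The rail next to the handle was let go about 12 mm above its seat, because the gripper body had to clear the handle. It came to rest properly in its slot.
- **Last checks:** The rack is about 1.5 mm and 0.3 to 0.4° from the storage mark. The clamp's upper face is level at 52 mm along its length. The jars, the tin and the other crate parts look unmoved.
- **Readings that disagreed:** The top-camera rack fit was wrong whenever the arm or a rail covered part of it. One of these bad fits sent the arm to the wrong spot, high up and touching nothing, and I corrected it. In the final line fits the plate's long edges gave 4.0 to 4.2°, against 4.36° for the outline. The two short edges, partly hidden, gave 2.3 and 3.5°, and I did not use those.

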